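# Hook the grease strainer out of the griddle drain

### The arm

A 6-joint arm with a two-finger parallel gripper is mounted at the origin on the work surface. World frame = base frame: x ahead of the robot, y to its left, z up, the work surface at z = 0. Lengths are in m, angles in rad, forces in N, time in s.
With the tool pointing down it reaches from about 0.35 to 0.975 m from the base axis. Payload 4.9 kg.
Tool frame: the origin (TCP) lies between the finger pads; the fingertips stand 8 mm ahead of it and the grasp point (between the pads) lies 11 mm behind it; z points along the fingers, y is the line along which they close (so a half turn about z gives the same grasp; the last joint's range is limited). The gripper opens to 85 mm and grips with 20 to 120 N. Pads are 22 mm wide; open, the fingers measure 114 mm over their backs; the gripper's body (76 mm by 85 mm) begins 54 mm behind the grasp point. The pads swing forward as they close: fully open they stand 13 mm farther back than shut.
Start: joints at [1.066, 0.053, 1.613, -0, 1.476, -0.119], TCP at [0.235, 0.579, 0.239] pointing down, gripper open.
Joint ranges: [-3.01, 3.01], [-1.01, 2.22], [0.06, 2.58], [-1.02, 4.17], [0.09, 2.62], [-3.14, 3.14]. Speed limits (rad/s): [2.57, 2.57, 3.14, 3.14, 3.14, 3.14].

### API

Orientations are given as a unit quaternion [w, x, y, z].
In Python, from plant import manip gives the robot as it stands. The module is installed in compiled form; this text tells all that it offers.
- The arm moves only by the tool apply_moves, never from a script. Its argument "rows" is a list of rows, each an object with "travel": the shift along the tool's x, y, z each as a share of 0.3 m, from -1 to 1, a list of three; "rotation": the turn, a rotation vector about the tool's x, y, z each as a share of 45 degrees, from -1 to 1, a list of three. A call has 1 to 12 rows; each row shifts and turns the commanded pose from where the row before left it, along the tool's axes as they then stand; what a row does not reach is not made up. A row lasts 1/8 s, in which the tool goes at most 62.5 mm and 10.7 degrees, less where a joint would pass 70% of its speed; a pose out of reach is approached as far as the arm can. A call with a number of a shift or a turn outside -1 to 1 is refused whole. A call with a gripper value outside its range is refused whole. "hand" is the opening, from 0 (shut) to 1 (fully open), set as the call begins (left out, the last holds). The fingers move at their own pace and stop on an object; "squeeze" is the grip in N (left out, the last holds). Time passes only in rows, so rows that do not move let the fingers close. It gives the time, the measured TCP pose, the force, the opening and the grip force at its end, in the units of the state.
- manip.get_obs(): the state, without advancing time (a new reading comes with each control period).
- manip.capture(name): name is "scene" or "top"; returns a dict with "pixels" (480x640x3 uint8, red, green, blue), "z_map" (480x640 float32, m along the optical axis (not along the pixel's ray), 0 where there is no reading), "fx", "fy", "cx", "cy" (pixels), "rvec" (rotation vector, rad) and "tvec" (3), from world to camera coordinates, as OpenCV has them. Camera axes: x right, y down, z forward; pixel columns grow to the right and rows downward; lengths in m; the calibration is good to about 2 mm. A picture is of the moment at which its call begins.
- manip.sign_off(): hands the job in; it is judged then, once.
The state is a dict: "clock": time; "joints": joint angles; "joint_vel": joint speeds; "effort": joint torques, N m; "tool_pos": TCP position; "ee_rot": TCP orientation; "force": force on the tool from outside, world axes, zero at the start; "torque": the same for the moment, N m; "gripper_width": finger opening in m; "finger_force": force on a finger pad.
Only numpy, scipy, OpenCV 4.12 (cv2) and the standard library are available. Lean on these libraries where they do the work, as an engineer would, in place of code of your own. Each camera call takes 0.05 s, during which the arm holds its last target. There are 200 camera calls.

### The job

The griddle has cooled and its grease strainer has to go to the wash: take the T-handled hook from the rack, fish the strainer up out of the griddle's deep drain by its wire bail, stand it upright in the empty steel pan, and hang the hook back in the rack slot it came from. Move the strainer only with the hook, never with the fingers; feel for the bail gently, without leaning hard on the strainer, the bail or the drain, draw it out steadily, set it down softly, and leave the cleaning rod and the other things on the counter where they are.

Things in the scene. Friction and masses are not known exactly. Their poses are not given: they have to be found in the camera images.
- hook_handle (a point): Middle of the hook's black T-handle: a straight bar 100 mm long, 24 x 24 mm in section, with a wire hook below it; mass 0.22 kg. Axes as it hangs: z up, y along the bar, x the way the hook's tip points. The bar lies free to be gripped from above across its 24 mm, at its middle, between the rack's rails.
- hook_bend (a point): Lowest bend of the hook, 120 mm straight below the handle's middle, same axes; round steel wire 5 mm thick. The shank comes down at x = -7 mm, the wire runs level to x = +7 mm and turns up into a blunt tip whose top is 11.5 mm above this point (the wire's underside is 2.5 mm below it). Throat: 9 mm clear between shank and tip.
- hook: The whole hook; its frame is that of the handle's middle.
- rack: Tool rack, fixed: two level rails along its x (at y = +-34 mm, 8 mm wide), rail tops 138 mm above the counter. Origin: middle of its underside, z up. Two slots, at x = +45 and -45 mm: in each a T-handle lies across both rails (bar along y, middle 150 mm up) between round pins 30 mm apart and 7 mm high. One holds the hook, tip towards +x, the other the rod.
- rod_handle (a point): Middle of the handle of the straight cleaning rod that hangs in the rack's other slot: same black T-handle, but a plain 8 mm rod below it without a hook. Bystander.
- griddle: Counter-top griddle, steel, fixed, 400 mm deep (x) and 330 mm wide (y). Origin: middle of its foot, z up, control front at -x. Its screw feet are set differently each time: the plate's top, 140 mm above the origin, stands 132 to 146 mm above the counter. Splash guards rise 36 mm above it at the back and along the sides; the round drain opens near the front edge.
- drain (a point): Centre of the drain's mouth, level with the plate's top. Straight vertical bore 72 mm in diameter; a ledge 74 mm down carries the strainer's lid. Below it three leaf springs grip the strainer's skirt: lifting the strainer takes some 8 to 15 N at first, and just its weight once it has risen 30 mm.
- strainer: Grease strainer seated in the drain, steel, 0.2 to 0.35 kg. Origin: middle of the lid's flat top (70 mm below the plate's top when seated), z up. Lid: perforated disc 66 mm across, 4 mm thick; below it a skirt 56 mm across on which it stands, 34 mm from foot to lid top. It is lifted by a wire bail.
- bail_axis (a point): Point on the strainer's axis, 5 mm above the lid, level with the bail's pivots. The bail is a half-round bow of 4 mm wire, centreline radius 28 mm, hinged on a collar that turns freely round the lid. It lies flopped over in ANY direction, 63 degrees from upright: bow 25 mm off the axis, its underside 15.5 mm above the lid. The direction is not measured: look or feel.
- pan: Empty open steel pan that receives the strainer, fixed, 162 mm (x) by 176 mm (y), 65 mm high, walls and floor 4 mm thick. Origin: middle of its underside, z up.
- plate: A stoneware plate, 160 mm across, lying on the counter between robot and griddle. Bystander; origin under its middle.
- oil: A bottle of oil, 64 mm in diameter, 200 mm tall, standing beside the griddle. Bystander; origin under its middle.
- shaker: A steel salt shaker, 44 mm in diameter, 84 mm tall, standing beside the griddle. Bystander; origin under its middle.
Mind the look-alikes: they are no part of the job. Leave any brown look-alike of the hook alone. What is shaped like the strainer but brown is not meant.

How it is judged:
On the way, in this order (a step that is already met when the one before it is completed fails the run):
1. the strainer hangs on the hook, clear above the griddle's plate (z of strainer in the frame of griddle above 0.176 m and contact force between hook and strainer above 1 N), for 0.2 s.
2. the strainer stands upright in the pan, free of the hook (x of strainer in the frame of pan between -0.05 and 0.05 m and y of strainer in the frame of pan between -0.055 and 0.055 m and z of strainer in the frame of pan between 0.032 and 0.044 m and angle between strainer's own z axis and vertical below 0.1 rad and contact force between hook and strainer below 0.05 N and linear speed of strainer below 0.02 m/s), for 0.3 s.
At the end, for the whole second after the job is handed in: The strainer stands upright (within 0.1 rad) and at rest on the pan's floor, its middle within 50 mm (x) and 55 mm (y) of the pan's middle; the hook hangs at rest in its slot of the rack, bar across both rails (within 8 mm along the rails, 12 mm across, 0.15 rad), free of the strainer (all of step 2 and y of hook_handle in the frame of rack between -0.012 and 0.012 m and z of hook_handle in the frame of rack between 0.145 and 0.156 m and angle between hook_handle's own z axis and vertical below 0.1 rad and angle between the x axis of hook_handle and the x axis of rack, either way round below 0.15 rad and (x of hook_handle in the frame of rack between 0.037 and 0.053 m or x of hook_handle in the frame of rack between -0.053 and -0.037 m) and linear speed of hook below 0.02 m/s); the robot touches nothing.
It fails at once if the robot touches the strainer or its bail (contact force between any of the fingers, the arm and strainer above 0.5 N).
It fails at once if the hook bears on the strainer or its bail with more than 25 N (contact force between hook and strainer above 25 N).
It fails at once if the hook bears on the griddle or its drain with more than 20 N (contact force between hook and griddle above 20 N).
It fails at once if the strainer is banged or pressed into the pan with more than 30 N (contact force between strainer and pan above 30 N).
It fails at once if the rod is moved more than 20 mm, or the plate, oil bottle or shaker more than 30 mm (distance of rod_handle from where it was at the start of the episode above 0.02 m or distance of any of plate, oil, shaker from where it was at the start of the episode above 0.03 m).
It also fails if it takes over 72 s, if anything falls off the work surface, if the arm or the gripper's body presses on something with over 40 N, if the wrist force passes 120 N, or if a joint passes its speed limit or range.

## Working session

There is one attempt and no reset: what is moved stays moved. The work goes in short steps, Python scripts to look and compute and a tool call to move; the robot and the scene stay as the last step left them, time stands still between calls to the robot, and variables do not carry over. Pictures are saved under pics/ and viewed, at most 10 in all, crops included, and the job is handed in when it is done.

Besides the shell and the picture viewer there is one more tool, called after "Emit:" by a JSON object that holds its "name" and its "arguments", one argument or row to a line. apply_moves: Moves the arm, as the interface text tells. Shift numbers are shares of 0.3 m and turn numbers shares of 45 degrees, none past 1 either way. Its arguments: {"type":"object","properties":{"rows":{"type":"array"},"hand":{"type":"number"},"squeeze":{"type":"number"}},"required":["rows"]}

```bash
mkdir -p pics; cat > h.py <<'E'
import numpy as np, cv2
from plant import manip
from scipy.spatial.transform import Rotation as R
def cap(n,save=None):
    c=manip.capture(n)
    if save: cv2.imwrite('pics/'+save,c['pixels'][:,:,::-1])
    return c
def cloud(c):
    z=c['z_map'];v,u=np.mgrid[:480,:640]
    p=np.stack([(u-c['cx'])*z/c['fx'],(v-c['cy'])*z/c['fy'],z],-1)
    Rm=cv2.Rodrigues(np.array(c['rvec'],float))[0]
    P=(p-np.array(c['tvec']).ravel())@Rm
    P[z==0]=np.nan
    return P
def proj(c,p):
    return cv2.projectPoints(np.array(p,float).reshape(-1,3),np.array(c['rvec'],float),np.array(c['tvec'],float),np.array([[c['fx'],0,c['cx']],[0,c['fy'],c['cy']],[0,0,1]]),None)[0].reshape(-1,2)
E
python3 - <<'E'
from h import *
for n in('scene','top'):
    c=cap(n,n+'0.png');print(n,c['fx'],c['rvec'],c['tvec']);np.save(n+'.npy',cloud(c))
print(manip.get_obs())
E
```

```text
scene 496.54864485333746 [ 2.35188359  1.08540863 -0.3430832 ] [-0.35333466 -0.29760873  1.73951327]
top 500.48073479796943 [ 2.17428604 -2.16988483  0.13204229] [-0.03808385  0.57750898  1.25562345]
{'clock': 0.1, 'joints': array([ 1.06601117e+00,  5.33081038e-02,  1.61412712e+00,  4.01304263e-05,
        1.47600098e+00, -1.18979488e-01]), 'joint_vel': array([-0.00193581, -0.00288637, -0.00333833, -0.00050341, -0.00020877,
        0.00019839]), 'effort': array([ 1.44154579e-03, -3.94901240e+01, -3.71363997e+01, -4.99739156e-05,
        3.90214656e-03,  4.57886017e-06]), 'tool_pos': array([0.23490803, 0.57859707, 0.2381929 ]), 'ee_rot': array([-3.01857602e-04,  1.91710492e-01,  9.81451088e-01, -8.71179125e-04]), 'force': array([-0.48602256,  0.49651745, -0.20232084]), 'torque': array([ 0.01892379, -0.00582413, -0.01985807]), 'finger_force': 0.0, 'gripper_width': 0.08529121425221889}
```

View pics/scene0.png

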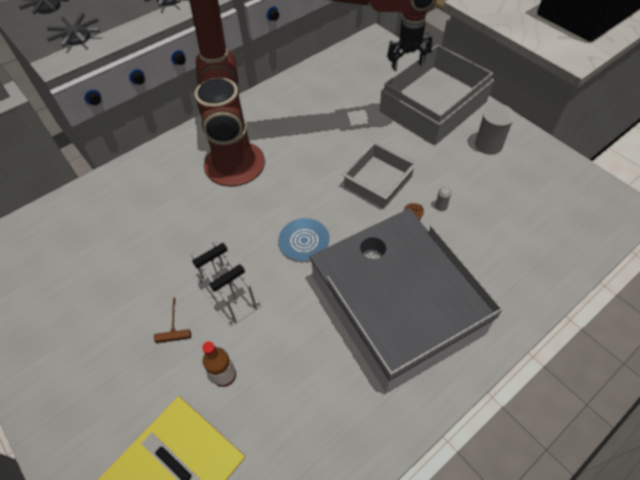

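View pics/top0.png

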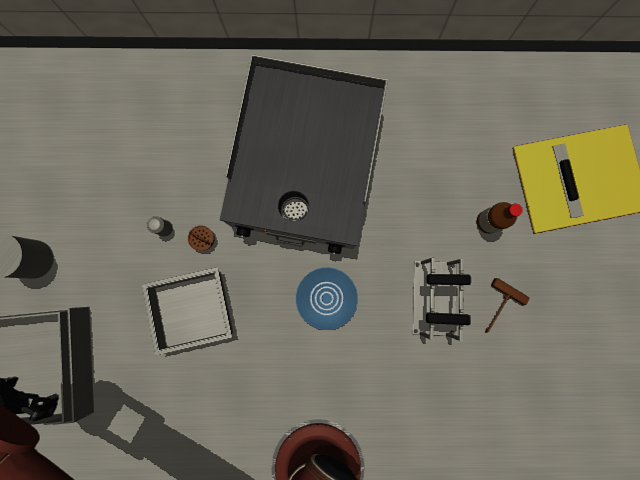

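The scene view shows the rack handles at (210,255) and (228,277), the drain at (372,248) and the pan at (379,175). In the top view the handles are at (448,279) and (448,319), the drain at (293,207), the pan at (188,312) and the plate at (327,298).

```bash
python3 - <<'E'
from h import *
a=cv2.imread('pics/scene0.png');b=cv2.imread('pics/top0.png')
f=lambda im,x,y,w,h,s:cv2.resize(im[y:y+h,x:x+w],(400,300),interpolation=cv2.INTER_CUBIC)
g=lambda im:cv2.convertScaleAbs(im,alpha=1.6,beta=20)
o=np.vstack([np.hstack([f(a,180,230,100,75,0),f(b,400,250,100,75,0)]),np.hstack([g(f(a,352,230,40,30,0)),g(f(b,270,190,48,36,0))])])
cv2.imwrite('pics/z1.png',o)
P=np.load('top.npy');S=np.load('scene.npy')
np.set_printoptions(precision=4,suppress=True)
for u,v in[(440,279),(460,279),(440,319),(460,319),(293,150),(265,200),(340,230),(293,210),(190,310),(327,298),(380,300),(500,215),(157,225)]:print(u,v,P[v,u])
Z=P[:,:,2]
# handles
hsv=cv2.cvtColor(b,cv2.COLOR_BGR2HSV)
def rect(m,name,area=60):
    n,l,s,ce=cv2.connectedComponentsWithStats(m.astype('uint8'))
    for i in range(1,n):
        if s[i,4]>area:
            q=P[l==i];r=cv2.minAreaRect(q[:,:2].astype('float32'));print(name,s[i],'mean',q.mean(0),'rect',r,'z90',np.percentile(q[:,2],90))
sub=np.zeros_like(Z,bool);sub[250:350,400:480]=1
rect(sub&(Z>.145)&(Z<.18),'handle')
sub[:]=0;sub[50:260,215:395]=1
rect(sub&(Z>.125)&(Z<.15),'gridplate');rect(sub&(Z>.155)&(Z<.2),'guard')
sub[:]=0;sub[190:230,270:315]=1
rect(sub&(Z<.12),'drain')
sub[:]=0;sub[255:360,130:245]=1
rect(sub&(Z>.055)&(Z<.08),'pan')
E
```

```text
440 279 [ 0.464  -0.2825  0.1621]
460 279 [ 0.4641 -0.3287  0.1617]
440 319 [ 0.3734 -0.2801  0.1642]
460 319 [ 0.3734 -0.3257  0.1639]
293 150 [0.7724 0.059  0.138 ]
265 200 [0.6517 0.1249 0.1319]
340 230 [ 0.5793 -0.0537  0.1391]
293 210 [0.6385 0.0624 0.0649]
190 310 [0.3867 0.33   0.0001]
327 298 [ 0.418  -0.0238  0.0101]
380 300 [ 0.4128 -0.1618  0.    ]
500 215 [ 0.6157 -0.4326  0.1434]
157 225 [0.597  0.3952 0.0836]
handle [427 274  44  11 468] mean [ 0.4641 -0.3025  0.1613] rect ((0.46414026618003845, -0.3034653663635254), (0.02307526022195816, 0.09938088804483414), 0.07686108350753784) z90 0.1645757939849553
handle [426 312  45  13 478] mean [ 0.3748 -0.2991  0.1614] rect ((0.3744356334209442, -0.3006349802017212), (0.09982570260763168, 0.023942725732922554), 87.12065124511719) z90 0.16483418466382183
gridplate [  220    61   165   185 21542] mean [0.7704 0.0333 0.1378] rect ((0.769271731376648, 0.03331664204597473), (0.3313959538936615, 0.39936378598213196), 79.39407348632812) z90 0.14085848953380573
guard [ 226   54  162  149 1325] mean [0.8909 0.0337 0.1685] rect ((0.8208813071250916, 0.023494422435760498), (0.3309631049633026, 0.30287420749664307), 79.6324234008789) z90 0.17526590589612764
drain [279 192  30  29 653] mean [0.646  0.0606 0.0741] rect ((0.6427927613258362, 0.05859655141830444), (0.06593712419271469, 0.06390932202339172), 69.95095825195312) z90 0.09309624361882915
pan [ 142  267   90   88 1396] mean [0.3863 0.3272 0.0657] rect ((0.38833358883857727, 0.32122549414634705), (0.17608168721199036, 0.19168604910373688), 13.038206100463867) z90 0.06915377682840482
```

View pics/z1.png

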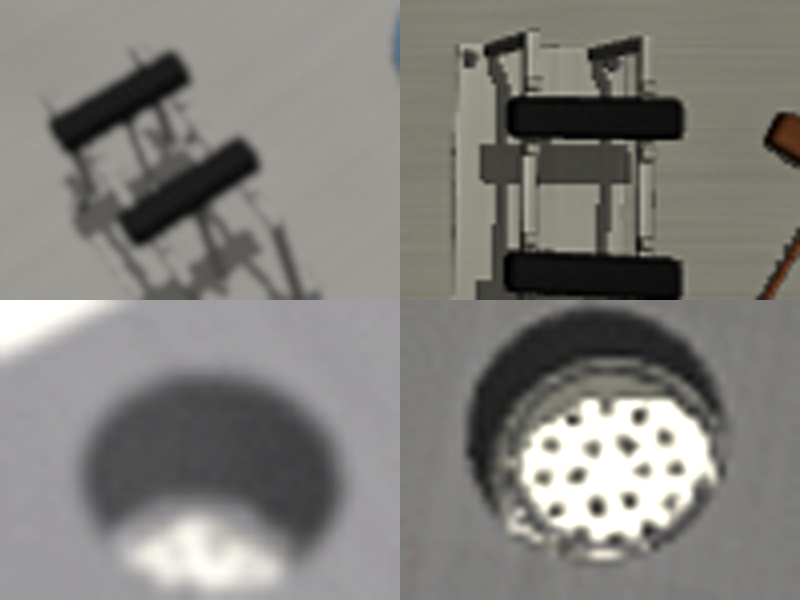

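The crops show two identical handles, with the shanks indistinct. The drain lid is bright at (615,470), and the bail doesn't stand out yet. I'll use the depth map next.

```bash
python3 - <<'E'
from h import *
np.set_printoptions(precision=3,suppress=True,linewidth=200)
P=np.load('top.npy');S=np.load('scene.npy')
print((P[190:224,276:314,2]*1000).astype(int))
a=cv2.imread('pics/scene0.png');b=cv2.imread('pics/top0.png')
c=cap('scene');t=cap('top')
for n,x,y in(('far',.4641,-.303),('near',.3745,-.3006)):
    print(n,proj(c,[[x,y,.15],[x,y,.03],[x,y,0]]).round(1).tolist(),proj(t,[[x,y,.15],[x,y,.03]]).round(1).tolist())
    m=(np.hypot(S[...,0]-x,S[...,1]-y)<.03)&(S[...,2]>.015)&(S[...,2]<.132)
    v,u=np.where(m)
    for q in sorted(zip(v,u)):print(q,(S[q]*1000-[x*1000,y*1000,0]).astype(int),end=' ')
    print()
print('cam',[-(cv2.Rodrigues(np.array(k['rvec'],float))[0].T@np.array(k['tvec']).ravel()) for k in(c,t)])
f=lambda im,x,y,w,h:cv2.convertScaleAbs(cv2.resize(im[y:y+h,x:x+w],(400,600),interpolation=cv2.INTER_NEAREST),alpha=1.5)
cv2.imwrite('pics/z2.png',np.hstack([f(a,195,245,44,66),cv2.convertScaleAbs(cv2.resize(b[188:228,280-7:273+40],(400,600),interpolation=cv2.INTER_CUBIC),alpha=.9)]))
E
```

```text
[[                 136                  142                  135 ...                  136                  136                  139]
 [                 134                  139                  136 ...                  136                  139                  135]
 [                 134                  137                  135 ...                  138 -9223372036854775808                  134]
 ...
 [                 139                  137                  138 ...                  134                  137                  136]
 [                 142                  140                  139 ...                  140                  140                  139]
 [                 138                  138                  139 ...                  138                  136                  131]]
far [[226.7, 277.6], [234.8, 299.1], [236.7, 304.0]] [[447.6, 279.1], [436.2, 280.1]]
(np.int64(282), np.int64(231)) [  6   4 130] (np.int64(283), np.int64(231)) [  1   5 117] (np.int64(284), np.int64(229)) [  3  -1 122] (np.int64(284), np.int64(230)) [  3   1 119] (np.int64(284), np.int64(231))
[... 2771 characters left out ...]
int64(215)) [-4  1 72] (np.int64(269), np.int64(216)) [-5  4 67] (np.int64(270), np.int64(215)) [-5  0 66] (np.int64(270), np.int64(216)) [-1  2 69] (np.int64(271), np.int64(216)) [-7  3 56] (np.int64(272), np.int64(216)) [-5  1 54] (np.int64(272), np.int64(217)) [-3  3 55] (np.int64(273), np.int64(216)) [-5  0 50] (np.int64(273), np.int64(217)) [-3  2 49] (np.int64(274), np.int64(217)) [-4  1 45] (np.int64(274), np.int64(218)) [-1  3 46] (np.int64(275), np.int64(217)) [-4  0 40] (np.int64(275), np.int64(218)) [-2  3 39] (np.int64(276), np.int64(218)) [-3  1 34] 
cam [array([ 1.164, -0.505,  1.277]), array([ 0.439, -0.02 ,  1.311])]<stdin>:4: RuntimeWarning: invalid value encountered in cast
```

View pics/z2.png

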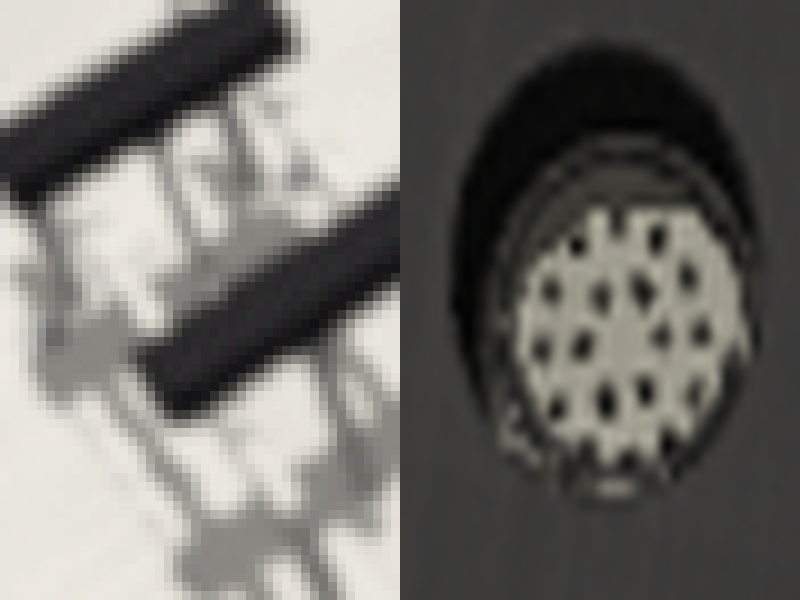

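The left crop shows the near shank thin and offset −5 mm in x, so the near handle at (209,255) is the hook with its tip towards +x. The far one is the 8 mm rod. The drain crop shows faint arcs around the lid, which I'll check by depth.

```bash
python3 - <<'E'
from h import *
import sys
np.set_printoptions(threshold=sys.maxsize,linewidth=250)
Z=[]
for i in range(8):
    t=cap('top');Z.append(np.where(t['z_map']==0,np.nan,t['z_map']))
t['z_map']=np.nan_to_num(np.nanmedian(Z,0)).astype('float32');P=cloud(t);np.save('topm.npy',P)
print('cols 276..  ')
print(np.nan_to_num(P[190:222,276:312,2]*1000).astype(int))
g=t['pixels'].mean(-1).astype(int);print(g[190:222,276:312])
W=P[120:180,260:340];print('plate z',np.nanmedian(W[...,2]))
m=np.zeros((480,640),bool);m[188:224,274:314]=1
v,u=np.where(m&(P[...,2]<.115));q=P[v,u];k=np.abs(q[:,2]-.068)<.006
print('lid',len(q[k]),q[k].mean(0),cv2.minEnclosingCircle(q[k][:,:2].astype('float32')))
zp=np.nanmedian(W[...,2])
# drain mouth: hull of below-plate pixels cast on plate plane
C=np.array([ .439,-.02,1.311])
d=q-C;r=C+d*((zp-C[2])/d[:,2])[:,None]
print('mouth',cv2.minEnclosingCircle(r[:,:2].astype('float32')),cv2.fitEllipse(cv2.convexHull(r[:,:2].astype('float32'))))
E
```

```text
cols 276..  
[[139 138 136 137 138 138 136 137 136 136 138 136 138 138 138 139 137 137 137 138 137 137 138 136 137 137 136 136 138 138 137 137 138 139 137 136]
 [137 137 138 138 137 137 136 137 139 136 139 139 137 137 136 136 134 137 135 134 137 138 138 138 137 138 137 137 138 136 139 137 137 138 137 139]
 [138 137 137 138 137 137 137 136 139 137 137 137 133 129 126 123 122 122 121 123 122 127 131 135 137 138 136 137 137 138 137 139 138 139 138 138]
 [137 137 135 138 138 137 136 137 137 136 134 127 123 117 114 112 109 109 109 110 110 111 115 122 127 135 137 137 137 138 137 138 138 139 139 137]
 [137 137 137 137 138 138 137 138 137 125 122 116 111 107 103 101 100  95  96  98  97  99 104 106 111 120 131 137 138 138 136 138 138 138 140 137]
 [139 140 137 138 138 139 137 133 126 117 112 107 100  96  92  90  87  84  85  83  84  87  87  93  98 105 114 125 136 137 138 138 138 138 136 136]
 [137 137 136 137 138 138 133 127 117 108 102  94  92  84  80  76  74  71  72  71  70  73  73  79  85  88  99 109 123 137 138 138 138 137 136 138]
 [138 138 136 136 136 137 124 115 108  98  92  86  79  75 
[... 7938 characters left out ...]
  43  62  54  67  67  50  55  62  64  86  30  57  64  67  67  66  66  65  67  67  66  65]
 [ 64  64  64  66  65  66  67  69  68  63  61  64  72  48  62  69  83 125 128 121  84  57  54  62  64  68  66  65  68  66  66  66  66  67  66  65]
 [ 64  64  66  65  66  66  66  68  65  63  63  65  69  64  61  54  57  63  64  62  59  68  67  67  67  68  66  67  67  67  65  66  66  66  66  66]]
plate z 0.13769353340855917
lid 486 [0.64475402 0.05916641 0.06784019] ((0.6407585144042969, 0.05841154605150223), 0.035392630845308304)
mouth ((0.6354429721832275, 0.05607549846172333), 0.03500918298959732) ((0.6351707577705383, 0.05628347396850586), (0.06547342985868454, 0.06913869827985764), 19.728837966918945)
```

The median depth shows the bail clearly: pivots near (283,210) and (307,210), bow at (294,219), so it's flopped towards the front. I'll fit it next.

```bash
python3 - <<'E'
from h import *
from scipy.optimize import least_squares
np.set_printoptions(precision=4,suppress=True)
P=np.load('topm.npy')
m=np.zeros((480,640),bool);m[207:221,280:310]=1
m&=(P[...,2]>.0735)&(P[...,2]<.095)
q=P[m];zl=.0678
t63=np.radians(63);th=np.linspace(-.1,np.pi+.1,200)
def curve(p):
    a,b,f=p;d=np.array([np.cos(f),np.sin(f),0]);e=np.array([-np.sin(f),np.cos(f),0])
    w=np.sin(t63)*d+np.array([0,0,np.cos(t63)])
    return np.array([a,b,zl+.005])+.028*(np.cos(th)[:,None]*e+np.sin(th)[:,None]*w)
def res(p): return np.linalg.norm(q[:,None]-curve(p)[None],axis=2).min(1)
s=least_squares(res,[.639,.058,np.pi]);print(len(q),'axis',s.x[:2],'flop deg',np.degrees(s.x[2]),'rms',np.sqrt(np.mean(s.fun**2)))
f=s.x[2];print('d',np.cos(f),np.sin(f),'bow',s.x[:2]+.025*np.array([np.cos(f),np.sin(f)]))
s=np.load('top.npy');r=(P[255:360,130:245]);k=(r[...,2]>.058)&(r[...,2]<.075);q=r[k]
print('pan',cv2.minAreaRect(q[:,:2].astype('float32')),(q[:,:2].min(0)+q[:,:2].max(0))/2)
o=P[200:250,470:525];o=o[o[...,2]>.03];print('oil',o.min(0),o.max(0))
E
```

```text
59 axis [0.6386 0.0587] flop deg 171.1792017973384 rms 0.005138548803234124
d -0.9881727829226772 0.153344550248294 bow [0.6139 0.0625]
pan ((0.3882412910461426, 0.3211617171764374), (0.17593760788440704, 0.1908629834651947), 13.055939674377441) [0.3891 0.3213]
oil [ 0.5878 -0.4766  0.0301] [ 0.6506 -0.4168  0.2028]
```

```bash
python3 - <<'E'
from h import *
from scipy.optimize import least_squares
np.set_printoptions(precision=4,suppress=True)
P=np.load('topm.npy')
m=np.zeros((480,640),bool);m[207:221,282:310]=1
m&=(P[...,2]>.0735)&(P[...,2]<.095)
q=P[m];zl=.0678
t63=np.radians(63);th=np.linspace(0,np.pi,200)
def curve(p):
    a,b,f=p;d=np.array([np.cos(f),np.sin(f),0]);e=np.array([-np.sin(f),np.cos(f),0])
    w=np.sin(t63)*d+np.array([0,0,np.cos(t63)])
    return np.array([a,b,zl+.005])+.028*(np.cos(th)[:,None]*e+np.sin(th)[:,None]*w)
def res(p): return np.linalg.norm(q[:,None]-curve(p)[None],axis=2).min(1)
s=least_squares(res,[.639,.058,np.pi],loss='cauchy',f_scale=.001,x_scale=[.01,.01,.3]);print('axis',s.x[:2],'flop',np.degrees(s.x[2]))
r=res(s.x);print((q[r>.003]*1000).round(),'bad'); print((q[r<=.003]*1000).round().astype(int).tolist())
m[:]=0;m[196:222,276:312]=1;L=P[m&(abs(P[...,2]-.068)<.003)]
h=cv2.convexHull(L[:,:2].astype('float32'));print('lid',cv2.fitEllipse(h),cv2.minEnclosingCircle(h))
E
```

```text
axis [0.6382 0.0574] flop 175.8447539253392
[[639.  86.  77.]
 [637.  27.  75.]
 [634.  27.  76.]
 [626.  31.  81.]
 [618.  39.  85.]
 [615.  66.  88.]
 [615.  41.  86.]
 [612.  63.  89.]
 [612.  56.  89.]
 [613.  46.  86.]] bad
[[642, 87, 75], [639, 84, 76], [637, 87, 74], [637, 84, 76], [634, 87, 75], [634, 84, 76], [634, 29, 75], [631, 84, 80], [632, 32, 76], [632, 29, 76], [628, 84, 80], [629, 81, 80], [629, 32, 76], [629, 29, 79], [626, 84, 80], [626, 81, 82], [626, 34, 81], [623, 81, 83], [623, 78, 83], [624, 34, 80], [620, 78, 85], [620, 76, 85], [621, 39, 82], [621, 36, 82], [621, 34, 81], [618, 76, 85], [618, 73, 85], [618, 71, 86], [618, 41, 83], [615, 73, 84], [615, 71, 87], [615, 68, 87], [615, 63, 87], [615, 48, 86], [615, 46, 86], [616, 44, 84], [613, 68, 86], [613, 66, 86], [612, 61, 87], [613, 58, 87], [613, 53, 87], [613, 51, 87], [613, 48, 86]]
lid ((0.6427620649337769, 0.05968693271279335), (0.059737663716077805, 0.06871716678142548), 24.754199981689453) ((0.6407585144042969, 0.05841154605150223), 0.035392630845308304)
```

Emit:
{"name": "apply_moves", "arguments": {
  "rows": [
    {"travel": [0,0,-0.2],"rotation": [0,0,0]},
    {"travel": [0,0,-0.1],"rotation": [0,0,0.23]},
    {"travel": [0,0,0],"rotation": [0,0,0.23]}
  ],
  "hand": 1,
  "squeeze": 80
}}

```text
clock: 0.98
tool_pos: [0.2359, 0.5803, 0.3342]
ee_rot: [0.0, 0.368, 0.93, 0.004]
force: [0.1, 1.4, 0.0]
gripper_width: 0.0857
finger_force: 0.0
```

```bash
cat >> h.py <<'E'
def az(q):
    M=R.from_quat(np.roll(q,-1)).as_matrix();return np.degrees(np.arctan2(M[1,1],M[0,1])),M
def plan(path,daz):
    """rows (tool-frame) through waypoints of path, one row per waypoint, turning daz deg (list, world cw = +tool z)"""
    o=manip.get_obs();a,M=az(o['ee_rot']);p=o['tool_pos'];out=[]
    Q=R.from_euler('z',a,degrees=True)  # nominal tool down: y=az
    for t,da in zip(path,daz):
        c,s=np.cos(np.radians(a)),np.sin(np.radians(a))
        T=np.array([[-s,c,0],[c,s,0],[0,0,-1]]) # columns x,y,z of tool in world
        T=np.array([[s,c,0],[-c,s,0],[0,0,-1.]])
        out.append(((T.T@(t-p))/.3).round(4).tolist()+[round(-da/45,3)]);a+=da;p=np.array(t)
    return out
E
python3 - <<'E'
from h import *
o=manip.get_obs();a,M=az(o['ee_rot']);print(a,M.round(3),o['joints'].round(3))
w=[np.array(o['tool_pos'])+(np.array([.47,-.02,.33])-o['tool_pos'])*k/12 for k in range(1,13)]
v=[w[-1]+(np.array([.3745,-.3006,.25])-w[-1])*k/8 for k in range(1,9)]+[np.array([.3745,-.3006,.25])]*3
r=plan(w+v,[-10.35]*22+[0])
for x in r:print(x)
E
```

```text
46.85666318258921 [[-0.73   0.684  0.004]
 [ 0.684  0.73   0.007]
 [ 0.002  0.007 -1.   ]] [1.066 0.013 1.498 0.    1.624 0.248]
[0.1615, -0.0772, 0.0012, 0.23]
[0.1727, -0.0469, 0.0012, 0.23]
[0.1784, -0.0151, 0.0012, 0.23]
[0.1782, 0.0172, 0.0012, 0.23]
[0.1722, 0.0489, 0.0012, 0.23]
[0.1606, 0.079, 0.0012, 0.23]
[0.1438, 0.1066, 0.0012, 0.23]
[0.1223, 0.1307, 0.0012, 0.23]
[0.0968, 0.1505, 0.0012, 0.23]
[0.0682, 0.1655, 0.0012, 0.23]
[0.0374, 0.1751, 0.0012, 0.23]
[0.0053, 0.1789, 0.0012, 0.23]
[0.0644, 0.1054, 0.0333, 0.23]
[0.0445, 0.1152, 0.0333, 0.23]
[0.023, 0.1213, 0.0333, 0.23]
[0.0009, 0.1235, 0.0333, 0.23]
[-0.0213, 0.1216, 0.0333, 0.23]
[-0.0428, 0.1158, 0.0333, 0.23]
[-0.063, 0.1063, 0.0333, 0.23]
[-0.081, 0.0932, 0.0333, 0.23]
[0.0, 0.0, 0.0, 0.23]
[0.0, 0.0, 0.0, 0.23]
[0.0, 0.0, 0.0, 0.0]
```

```bash
sed -i '/T=np.array(\[\[s,c/d' h.py
```

Emit:
{"name": "apply_moves", "arguments": {
  "rows": [
    {"travel": [-0.1615,-0.0772,0.001],"rotation": [0,0,0.23]},
    {"travel": [-0.1727,-0.0469,0.001],"rotation": [0,0,0.23]},
    {"travel": [-0.1784,-0.0151,0.001],"rotation": [0,0,0.23]},
    {"travel": [-0.1782,0.0172,0.001],"rotation": [0,0,0.23]},
    {"travel": [-0.1722,0.0489,0.001],"rotation": [0,0,0.23]},
    {"travel": [-0.1606,0.079,0.001],"rotation": [0,0,0.23]},
    {"travel": [-0.1438,0.1066,0.001],"rotation": [0,0,0.23]},
    {"travel": [-0.1223,0.1307,0.001],"rotation": [0,0,0.23]},
    {"travel": [-0.0968,0.1505,0.001],"rotation": [0,0,0.23]},
    {"travel": [-0.0682,0.1655,0.001],"rotation": [0,0,0.23]},
    {"travel": [-0.0374,0.1751,0.001],"rotation": [0,0,0.23]},
    {"travel": [-0.0053,0.1789,0.001],"rotation": [0,0,0.23]}
  ]
}}

```text
clock: 2.48
tool_pos: [0.4733, -0.0217, 0.3261]
ee_rot: [0.0, 0.994, 0.11, 0.001]
force: [0.3, 0.5, 1.4]
gripper_width: 0.0853
finger_force: 0.0
```

```bash
python3 - <<'E'
from h import *
o=manip.get_obs();a,M=az(o['ee_rot']);print(a,o['tool_pos'],o['joints'].round(3))
n=11;p=np.array(o['tool_pos']);t=np.array([.3745,-.3006,.24])
d=(-182-a);d=d%-360;print('turn',d)
r=plan([p+(t-p)*min(k/9,1) for k in range(1,n+1)],[d/n]*n)
for x in r:print(x)
E
```

```text
-77.36292475962816 [ 0.47327655 -0.02169107  0.32605549] [-0.203 -0.356  1.836  0.     1.66   1.147]
turn -104.63707524037184
[-0.0583, 0.0928, 0.0319, np.float64(0.211)]
[-0.0422, 0.1012, 0.0319, np.float64(0.211)]
[-0.0249, 0.1067, 0.0319, np.float64(0.211)]
[-0.0069, 0.1094, 0.0319, np.float64(0.211)]
[0.0113, 0.109, 0.0319, np.float64(0.211)]
[0.0291, 0.1056, 0.0319, np.float64(0.211)]
[0.0462, 0.0994, 0.0319, np.float64(0.211)]
[0.062, 0.0904, 0.0319, np.float64(0.211)]
[0.0761, 0.0789, 0.0319, np.float64(0.211)]
[0.0, 0.0, 0.0, np.float64(0.211)]
[0.0, 0.0, 0.0, np.float64(0.211)]
```

Emit:
{"name": "apply_moves", "arguments": {
  "rows": [
    {"travel": [-0.0583,0.0928,0.032],"rotation": [0,0,0.211]},
    {"travel": [-0.0422,0.1012,0.032],"rotation": [0,0,0.211]},
    {"travel": [-0.0249,0.1067,0.032],"rotation": [0,0,0.211]},
    {"travel": [-0.0069,0.1094,0.032],"rotation": [0,0,0.211]},
    {"travel": [0.0113,0.109,0.032],"rotation": [0,0,0.211]},
    {"travel": [0.0291,0.1056,0.032],"rotation": [0,0,0.211]},
    {"travel": [0.0462,0.0994,0.032],"rotation": [0,0,0.211]},
    {"travel": [0.062,0.0904,0.032],"rotation": [0,0,0.211]},
    {"travel": [0.0761,0.0789,0.032],"rotation": [0,0,0.211]},
    {"travel": [0,0,0],"rotation": [0,0,0.211]},
    {"travel": [0,0,0],"rotation": [0,0,0.211]},
    {"travel": [0,0,0],"rotation": [0,0,0]}
  ],
  "hand": 0.75
}}

```text
clock: 3.98
tool_pos: [0.3761, -0.2997, 0.2394]
ee_rot: [-0.0, -0.699, 0.715, -0.0]
force: [0.4, 0.8, -0.9]
gripper_width: 0.0641
finger_force: 0.0
```

```bash
python3 - <<'E'
from h import *
o=manip.get_obs();a,M=az(o['ee_rot']);print(a,o['tool_pos'],o['joints'].round(3),M.round(3).tolist())
t=np.array([.3745,-.3006,.139]);p=o['tool_pos']
for x in plan([[*t[:2],p[2]],t],[0,0]):print(x)
E
```

```text
178.64775743536154 [ 0.37610318 -0.29965821  0.23940282] [-0.828 -0.304  1.938 -0.     1.508  2.338] [[-0.024, -1.0, 0.0], [-1.0, 0.024, -0.0], [0.0, -0.0, -1.0]]
[0.0033, 0.0053, 0.0, 0.0]
[0.0, 0.0, 0.3347, 0.0]
```

Emit:
{"name": "apply_moves", "arguments": {
  "rows": [
    {"travel": [0.003,0.005,0.07],"rotation": [0,0,0]},
    {"travel": [0,0,0.09],"rotation": [0,0,0]},
    {"travel": [0,0,0.09],"rotation": [0,0,0]},
    {"travel": [0,0,0.085],"rotation": [0,0,0]},
    {"travel": [0,0,0],"rotation": [0,0,0]}
  ]
}}

```text
clock: 4.6
tool_pos: [0.3729, -0.2984, 0.135]
ee_rot: [0.0, -0.699, 0.715, 0.003]
force: [-0.5, -0.7, 0.0]
gripper_width: 0.0639
finger_force: 0.0
```

Emit:
{"name": "apply_moves", "arguments": {
  "rows": [
    {"travel": [0,0,0],"rotation": [0,0,0]},
    {"travel": [0,0,0],"rotation": [0,0,0]},
    {"travel": [0,0,0],"rotation": [0,0,0]},
    {"travel": [0,0,0],"rotation": [0,0,0]},
    {"travel": [0,0,0],"rotation": [0,0,0]},
    {"travel": [0,0,0],"rotation": [0,0,0]}
  ],
  "hand": 0,
  "squeeze": 80
}}

```text
clock: 5.35
tool_pos: [0.3754, -0.3012, 0.1405]
ee_rot: [0.0, -0.698, 0.716, -0.001]
force: [0.8, 1.4, 5.7]
gripper_width: 0.0229
finger_force: 78.9
```

```bash
python3 - <<'E'
from h import *
np.set_printoptions(precision=4,suppress=True)
o=manip.get_obs();a,M=az(o['ee_rot']);print(a,o['tool_pos'],o['joints'].round(3),o['force'],o['torque'],o['gripper_width'],o['finger_force'])
c=cap('scene','g1.png');b=cv2.imread('pics/g1.png');cv2.imwrite('pics/g1z.png',cv2.resize(b[215:325,160:290],(650,550)))
E
```

```text
178.55917255111086 [ 0.3754 -0.3012  0.1405] [-0.831 -0.22   2.038  0.     1.321  2.336] [0.8355 1.4123 5.7094] [0.0205 0.0376 0.0196] 0.022918914112433325 78.932204246521
```

View pics/g1z.png

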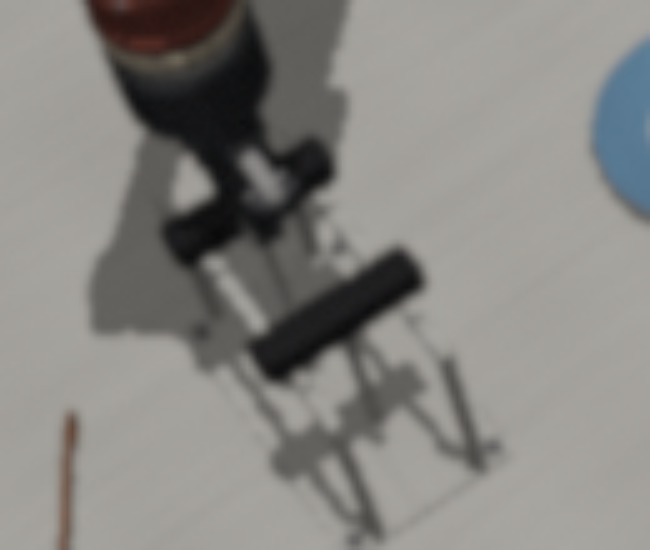

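The crop shows the gripper holding the near handle at (250,200), with the rod undisturbed at (340,310). I'll lift it now.

Emit:
{"name": "apply_moves", "arguments": {
  "rows": [
    {"travel": [0,0,-0.03],"rotation": [0,0,0]},
    {"travel": [0,0,-0.08],"rotation": [0,0,0]},
    {"travel": [0,0,-0.13],"rotation": [0,0,0]},
    {"travel": [0,0,-0.15],"rotation": [0,0,0]},
    {"travel": [0,0,-0.14],"rotation": [0,0,0]},
    {"travel": [0,0,-0.1],"rotation": [0,0,0]},
    {"travel": [0,0,0],"rotation": [0,0,0]}
  ]
}}

```text
clock: 6.28
tool_pos: [0.3752, -0.301, 0.3303]
ee_rot: [-0.0, -0.698, 0.716, -0.002]
force: [0.1, -0.7, -2.6]
gripper_width: 0.0231
finger_force: 78.5
```

```bash
python3 - <<'E'
from h import *
np.set_printoptions(precision=4,suppress=True)
o=manip.get_obs();a,M=az(o['ee_rot']);print(a,o['tool_pos'],o['force'],o['torque'],M.round(3).tolist())
d=np.array([np.cos(np.radians(175)),np.sin(np.radians(175)),0])
t=np.array([.6385,.058,.34])+.006*d;p=np.array(o['tool_pos']);n=18
for x in plan([p+(t-p)*min(k/16,1) for k in range(1,n+1)],[(355-a)/n]*n):print(x)
E
```

```text
178.55220626534467 [ 0.3752 -0.301   0.3303] [ 0.1183 -0.7038 -2.6092] [ 0.021  -0.0051 -0.0307] [[-0.025, -1.0, 0.003], [-1.0, 0.025, -0.003], [0.003, -0.003, -1.0]]
[-0.0762, -0.0517, -0.002, np.float64(-0.218)]
[-0.0663, -0.0639, -0.002, np.float64(-0.218)]
[-0.0545, -0.0743, -0.002, np.float64(-0.218)]
[-0.041, -0.0825, -0.002, np.float64(-0.218)]
[-0.0264, -0.0883, -0.002, np.float64(-0.218)]
[-0.011, -0.0915, -0.002, np.float64(-0.218)]
[0.0048, -0.092, -0.002, np.float64(-0.218)]
[0.0204, -0.0898, -0.002, np.float64(-0.218)]
[0.0354, -0.0851, -0.002, np.float64(-0.218)]
[0.0493, -0.0778, -0.002, np.float64(-0.218)]
[0.0618, -0.0683, -0.002, np.float64(-0.218)]
[0.0726, -0.0567, -0.002, np.float64(-0.218)]
[0.0812, -0.0436, -0.002, np.float64(-0.218)]
[0.0874, -0.0291, -0.002, np.float64(-0.218)]
[0.0911, -0.0138, -0.002, np.float64(-0.218)]
[0.0921, 0.0019, -0.002, np.float64(-0.218)]
[0.0, 0.0, 0.0, np.float64(-0.218)]
[0.0, 0.0, 0.0, np.float64(-0.218)]
```

Emit:
{"name": "apply_moves", "arguments": {
  "rows": [
    {"travel": [-0.0762,-0.0517,-0.002],"rotation": [0,0,-0.218]},
    {"travel": [-0.0663,-0.0639,-0.002],"rotation": [0,0,-0.218]},
    {"travel": [-0.0545,-0.0743,-0.002],"rotation": [0,0,-0.218]},
    {"travel": [-0.041,-0.0825,-0.002],"rotation": [0,0,-0.218]},
    {"travel": [-0.0264,-0.0883,-0.002],"rotation": [0,0,-0.218]},
    {"travel": [-0.011,-0.0915,-0.002],"rotation": [0,0,-0.218]},
    {"travel": [0.0048,-0.092,-0.002],"rotation": [0,0,-0.218]},
    {"travel": [0.0204,-0.0898,-0.002],"rotation": [0,0,-0.218]},
    {"travel": [0.0354,-0.0851,-0.002],"rotation": [0,0,-0.218]},
    {"travel": [0.0493,-0.0778,-0.002],"rotation": [0,0,-0.218]},
    {"travel": [0.0618,-0.0683,-0.002],"rotation": [0,0,-0.218]},
    {"travel": [0.0726,-0.0567,-0.002],"rotation": [0,0,-0.218]}
  ]
}}

```text
clock: 7.78
tool_pos: [0.567, -0.0297, 0.3316]
ee_rot: [-0.001, 0.973, 0.23, -0.002]
force: [0.3, -0.5, -2.3]
gripper_width: 0.0231
finger_force: 78.5
```

Emit:
{"name": "apply_moves", "arguments": {
  "rows": [
    {"travel": [0.0812,-0.0436,-0.002],"rotation": [0,0,-0.218]},
    {"travel": [0.0874,-0.0291,-0.002],"rotation": [0,0,-0.218]},
    {"travel": [0.0911,-0.0138,-0.002],"rotation": [0,0,-0.218]},
    {"travel": [0.0921,0.0019,-0.002],"rotation": [0,0,-0.218]},
    {"travel": [0,0,0],"rotation": [0,0,-0.218]},
    {"travel": [0,0,0],"rotation": [0,0,-0.218]},
    {"travel": [0,0,0],"rotation": [0,0,0]},
    {"travel": [0,0,0],"rotation": [0,0,0]}
  ]
}}

```text
clock: 8.78
tool_pos: [0.6312, 0.0593, 0.3357]
ee_rot: [-0.001, 0.737, 0.676, -0.001]
force: [0.4, -0.2, -2.5]
gripper_width: 0.0228
finger_force: 78.5
```

```bash
python3 - <<'E'
from h import *
np.set_printoptions(precision=4,suppress=True)
Q=[]
for i in range(3):
    o=manip.get_obs();Q.append([*o['tool_pos'],*o['force']]);c=cap('scene','h1.png');t=cap('top','ht.png')
print(np.array(Q));a,M=az(o['ee_rot']);print(a,o['joints'])
P=cloud(c);p=o['tool_pos']
m=(np.hypot(P[...,0]-p[0],P[...,1]-p[1])<.035)&(P[...,2]<p[2]-.02)&(P[...,2]>p[2]-.125)&(P[...,2]>.17)
q=P[m];q=q[np.argsort(-q[:,2])]
for i in range(0,len(q),3):print(((q[i]-p)*1000).round(),end=' ')
b=cv2.imread('pics/h1.png');uv=proj(c,p)[0].astype(int);print(uv)
y,x=max(uv[1]-40,0),uv[0]-50
cv2.imwrite('pics/h1z.png',cv2.resize(b[y:y+90,x:x+120],(800,600)))
E
```

```text
[[ 0.6312  0.0593  0.3357  0.3654 -0.1607 -2.4766]
 [ 0.6314  0.0593  0.3366 -0.3897  0.3398 -1.4654]
 [ 0.6316  0.0593  0.3372  0.8811  0.6336 -2.0507]]
-4.926424387584244 [-0.0236  0.0357  1.4693  0.      1.6368  0.0624]
[  7.  -5. -21.] [  7.  -1. -28.] [  8.  -1. -35.] [  8.  -4. -40.] [  6.  -1. -49.] [  5.  -1. -54.] [  6.  -1. -61.] [  9.  -3. -65.] [  4.  -2. -75.] [  8.  -5. -77.] [  6.  -3. -85.] [  8.  -3. -95.] [ -8.   1. -98.] [ -6.  -1. -99.] [ -12.    1. -103.] [  -7.   -0. -105.] [  -3.   -3. -108.] [  -4.    1. -111.] [374 199]
```

View pics/h1z.png

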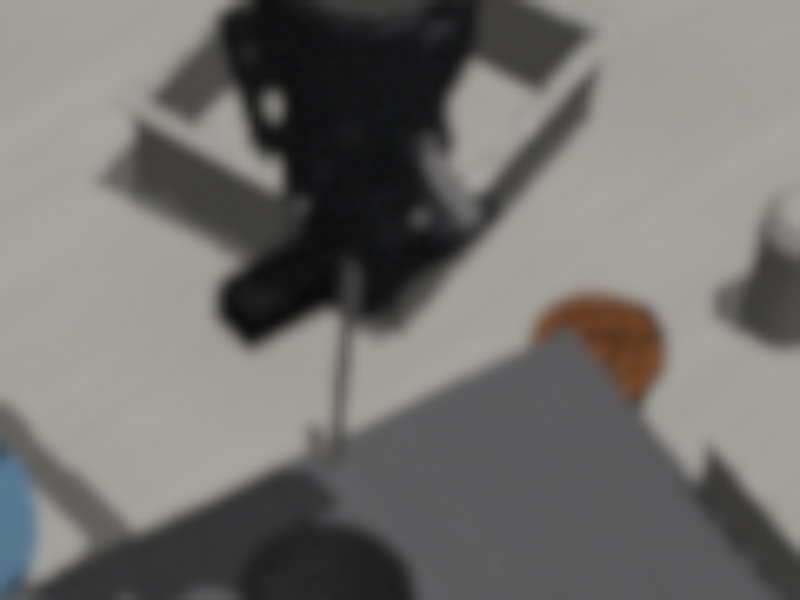

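The crop shows the shank at (340,370) with the tip on its −x side at (315,440), above the drain. I'll lower it in.

Emit:
{"name": "apply_moves", "arguments": {
  "rows": [
    {"travel": [0,0,0.06],"rotation": [0,0,0]},
    {"travel": [0,0,0.09],"rotation": [0,0,0]},
    {"travel": [0,0,0.09],"rotation": [0,0,0]},
    {"travel": [0,0,0.08],"rotation": [0,0,0]},
    {"travel": [0,0,0.06],"rotation": [0,0,0]},
    {"travel": [0,0,0.05],"rotation": [0,0,0]},
    {"travel": [0,0,0.04],"rotation": [0,0,0]},
    {"travel": [0,0,0],"rotation": [0,0,0]},
    {"travel": [0,0,0],"rotation": [0,0,0]}
  ]
}}

```text
clock: 10.2
tool_pos: [0.6322, 0.0594, 0.1973]
ee_rot: [0.001, 0.737, 0.676, 0.001]
force: [0.4, -0.0, -2.0]
gripper_width: 0.0223
finger_force: 78.5
```

Emit:
{"name": "apply_moves", "arguments": {
  "rows": [
    {"travel": [0,0,0.01],"rotation": [0,0,0]},
    {"travel": [0,0,0],"rotation": [0,0,0]}
  ]
}}

```text
clock: 10.45
tool_pos: [0.6318, 0.0594, 0.1936]
ee_rot: [0.0, 0.736, 0.676, 0.0]
force: [-0.4, 0.7, -2.2]
gripper_width: 0.023
finger_force: 78.5
```

Emit:
{"name": "apply_moves", "arguments": {
  "rows": [
    {"travel": [0,0,0.015],"rotation": [0,0,0]},
    {"travel": [0,0,0.01],"rotation": [0,0,0]},
    {"travel": [0,0,0],"rotation": [0,0,0]}
  ]
}}

```text
clock: 10.82
tool_pos: [0.6314, 0.0594, 0.1852]
ee_rot: [-0.0, 0.737, 0.676, -0.0]
force: [0.0, -0.4, -1.8]
gripper_width: 0.0228
finger_force: 78.5
```

Emit:
{"name": "apply_moves", "arguments": {
  "rows": [
    {"travel": [0,0,0.004],"rotation": [0,0,0]},
    {"travel": [0,0,0],"rotation": [0,0,0]}
  ]
}}

```text
clock: 11.08
tool_pos: [0.6317, 0.0594, 0.1847]
ee_rot: [-0.0, 0.737, 0.676, -0.0]
force: [-0.5, -0.2, -2.1]
gripper_width: 0.0228
finger_force: 78.5
```

Emit:
{"name": "apply_moves", "arguments": {
  "rows": [
    {"travel": [0,0,0.004],"rotation": [0,0,0]},
    {"travel": [0,0,0],"rotation": [0,0,0]}
  ]
}}

```text
clock: 11.32
tool_pos: [0.6316, 0.0594, 0.1834]
ee_rot: [-0.0, 0.736, 0.676, -0.0]
force: [-0.1, -0.5, -2.5]
gripper_width: 0.0231
finger_force: 78.5
```

Emit:
{"name": "apply_moves", "arguments": {
  "rows": [
    {"travel": [0,0,0.004],"rotation": [0,0,0]},
    {"travel": [0,0,0],"rotation": [0,0,0]}
  ]
}}

```text
clock: 11.58
tool_pos: [0.6316, 0.0594, 0.1821]
ee_rot: [-0.0, 0.737, 0.676, -0.0]
force: [0.1, -0.3, -2.6]
gripper_width: 0.023
finger_force: 78.5
```

Emit:
{"name": "apply_moves", "arguments": {
  "rows": [
    {"travel": [0,0,0.003],"rotation": [0,0,0]},
    {"travel": [0,0,0],"rotation": [0,0,0]}
  ]
}}

```text
clock: 11.82
tool_pos: [0.6317, 0.0594, 0.1813]
ee_rot: [-0.0, 0.736, 0.676, -0.0]
force: [-1.2, -0.0, -1.7]
gripper_width: 0.0228
finger_force: 78.5
```

Emit:
{"name": "apply_moves", "arguments": {
  "rows": [
    {"travel": [0,0,0.003],"rotation": [0,0,0]},
    {"travel": [0,0,0],"rotation": [0,0,0]}
  ]
}}

```text
clock: 12.08
tool_pos: [0.6319, 0.0594, 0.1809]
ee_rot: [0.0, 0.737, 0.676, 0.0]
force: [-1.4, 0.0, -0.7]
gripper_width: 0.0225
finger_force: 78.8
```

Emit:
{"name": "apply_moves", "arguments": {
  "rows": [
    {"travel": [0,0,0.003],"rotation": [0,0,0]},
    {"travel": [0,0,0],"rotation": [0,0,0]}
  ]
}}

```text
clock: 12.32
tool_pos: [0.632, 0.0594, 0.1807]
ee_rot: [0.0, 0.736, 0.676, 0.0]
force: [-1.4, 0.4, 4.8]
gripper_width: 0.023
finger_force: 79.4
```

Emit:
{"name": "apply_moves", "arguments": {
  "rows": [
    {"travel": [0,0,-0.006],"rotation": [0,0,0]},
    {"travel": [0,-0.01,0],"rotation": [0,0,0]},
    {"travel": [0,-0.01,0],"rotation": [0,0,0]},
    {"travel": [0,0,0],"rotation": [0,0,0]}
  ]
}}

```text
clock: 12.82
tool_pos: [0.6252, 0.0599, 0.181]
ee_rot: [-0.0, 0.736, 0.676, -0.0]
force: [-0.7, -0.5, -2.4]
gripper_width: 0.0227
finger_force: 78.5
```

Emit:
{"name": "apply_moves", "arguments": {
  "rows": [
    {"travel": [0,-0.007,0],"rotation": [0,0,0]},
    {"travel": [0,-0.007,0],"rotation": [0,0,0]},
    {"travel": [0,0,0],"rotation": [0,0,0]}
  ]
}}

```text
clock: 13.2
tool_pos: [0.6212, 0.0603, 0.1812]
ee_rot: [-0.0, 0.736, 0.676, -0.0]
force: [0.6, -0.1, -2.9]
gripper_width: 0.0228
finger_force: 78.5
```

Emit:
{"name": "apply_moves", "arguments": {
  "rows": [
    {"travel": [0,-0.007,0],"rotation": [0,0,0]},
    {"travel": [0,-0.007,0],"rotation": [0,0,0]},
    {"travel": [0,0,0],"rotation": [0,0,0]}
  ]
}}

```text
clock: 13.58
tool_pos: [0.6172, 0.0606, 0.1814]
ee_rot: [-0.0, 0.737, 0.676, -0.0]
force: [-0.0, 0.4, -2.2]
gripper_width: 0.0228
finger_force: 78.5
```

Emit:
{"name": "apply_moves", "arguments": {
  "rows": [
    {"travel": [0,-0.006,0],"rotation": [0,0,0]},
    {"travel": [0,0,0],"rotation": [0,0,0]},
    {"travel": [0,0,0],"rotation": [0,0,0]}
  ]
}}

```text
clock: 13.95
tool_pos: [0.6156, 0.0608, 0.1815]
ee_rot: [0.0, 0.737, 0.676, 0.0]
force: [0.4, -0.4, -1.8]
gripper_width: 0.0228
finger_force: 78.5
```

Emit:
{"name": "apply_moves", "arguments": {
  "rows": [
    {"travel": [0,-0.004,0],"rotation": [0,0,0]},
    {"travel": [0,0,0],"rotation": [0,0,0]},
    {"travel": [0,0,-0.015],"rotation": [0,0,0]},
    {"travel": [0,0,-0.012],"rotation": [0,0,0]},
    {"travel": [0,0,0],"rotation": [0,0,0]}
  ]
}}

```text
clock: 14.58
tool_pos: [0.6148, 0.0609, 0.1903]
ee_rot: [0.0, 0.736, 0.676, 0.0]
force: [-0.2, -0.6, -2.6]
gripper_width: 0.0227
finger_force: 78.5
```

Emit:
{"name": "apply_moves", "arguments": {
  "rows": [
    {"travel": [0,0,-0.007],"rotation": [0,0,0]},
    {"travel": [0,0,0],"rotation": [0,0,0]}
  ]
}}

```text
clock: 14.82
tool_pos: [0.6144, 0.0608, 0.1918]
ee_rot: [0.0, 0.737, 0.676, 0.0]
force: [0.5, -0.2, -2.7]
gripper_width: 0.0228
finger_force: 78.5
```

Emit:
{"name": "apply_moves", "arguments": {
  "rows": [
    {"travel": [0,0.009,-0.011],"rotation": [0,0,0]},
    {"travel": [0,0.009,-0.011],"rotation": [0,0,0]},
    {"travel": [0,0.01,-0.007],"rotation": [0,0,0]},
    {"travel": [0,0.01,-0.007],"rotation": [0,0,0]},
    {"travel": [0,0,0],"rotation": [0,0,0]}
  ]
}}

```text
clock: 15.45
tool_pos: [0.6261, 0.0599, 0.2027]
ee_rot: [0.0, 0.737, 0.676, 0.0]
force: [0.1, -0.4, -1.8]
gripper_width: 0.0229
finger_force: 78.5
```

Emit:
{"name": "apply_moves", "arguments": {
  "rows": [
    {"travel": [0,0.011,-0.004],"rotation": [0,0,0]},
    {"travel": [0,0.011,-0.004],"rotation": [0,0,0]},
    {"travel": [0,0.01,-0.002],"rotation": [0,0,0]},
    {"travel": [0,0.01,0],"rotation": [0,0,0]},
    {"travel": [0,0,0],"rotation": [0,0,0]}
  ]
}}

```text
clock: 16.08
tool_pos: [0.6385, 0.0588, 0.2054]
ee_rot: [-0.0, 0.737, 0.676, -0.0]
force: [-0.7, 0.5, -2.7]
gripper_width: 0.0231
finger_force: 78.5
```

Emit:
{"name": "apply_moves", "arguments": {
  "rows": [
    {"travel": [0,0,-0.005],"rotation": [0,0,0]},
    {"travel": [0,0,0],"rotation": [0,0,0]}
  ]
}}

```text
clock: 16.32
tool_pos: [0.6382, 0.0588, 0.2067]
ee_rot: [-0.0, 0.736, 0.676, -0.0]
force: [0.2, -0.1, -2.5]
gripper_width: 0.0226
finger_force: 78.3
```

Emit:
{"name": "apply_moves", "arguments": {
  "rows": [
    {"travel": [0,0,-0.005],"rotation": [0,0,0]},
    {"travel": [0,0,0],"rotation": [0,0,0]}
  ]
}}

```text
clock: 16.58
tool_pos: [0.6377, 0.0588, 0.2072]
ee_rot: [-0.001, 0.737, 0.676, -0.001]
force: [1.1, -0.4, -8.4]
gripper_width: 0.0228
finger_force: 78.5
```

Emit:
{"name": "apply_moves", "arguments": {
  "rows": [
    {"travel": [0,0,-0.005],"rotation": [0,0,0]},
    {"travel": [0,0,0],"rotation": [0,0,0]}
  ]
}}

```text
clock: 16.82
tool_pos: [0.6374, 0.0589, 0.2079]
ee_rot: [-0.001, 0.736, 0.676, -0.001]
force: [1.4, 0.1, -14.2]
gripper_width: 0.0232
finger_force: 78.6
```

Emit:
{"name": "apply_moves", "arguments": {
  "rows": [
    {"travel": [0,0,-0.004],"rotation": [0,0,0]},
    {"travel": [0,0,0],"rotation": [0,0,0]}
  ]
}}

```text
clock: 17.08
tool_pos: [0.6379, 0.0589, 0.2104]
ee_rot: [-0.001, 0.736, 0.676, -0.001]
force: [1.7, 0.1, -14.2]
gripper_width: 0.0228
finger_force: 78.7
```

Emit:
{"name": "apply_moves", "arguments": {
  "rows": [
    {"travel": [0,0,-0.006],"rotation": [0,0,0]},
    {"travel": [0,0,-0.006],"rotation": [0,0,0]}
  ]
}}

```text
clock: 17.32
tool_pos: [0.6382, 0.0588, 0.2147]
ee_rot: [-0.0, 0.737, 0.676, -0.0]
force: [0.3, 1.0, -13.7]
gripper_width: 0.023
finger_force: 78.6
```

Sliding out. I'll draw on steadily.

Emit:
{"name": "apply_moves", "arguments": {
  "rows": [
    {"travel": [0,0,-0.008],"rotation": [0,0,0]},
    {"travel": [0,0,-0.008],"rotation": [0,0,0]},
    {"travel": [0,0,-0.008],"rotation": [0,0,0]},
    {"travel": [0,0,-0.008],"rotation": [0,0,0]},
    {"travel": [0,0,-0.008],"rotation": [0,0,0]},
    {"travel": [0,0,-0.008],"rotation": [0,0,0]},
    {"travel": [0,0,-0.008],"rotation": [0,0,0]},
    {"travel": [0,0,-0.008],"rotation": [0,0,0]},
    {"travel": [0,0,-0.008],"rotation": [0,0,0]},
    {"travel": [0,0,-0.008],"rotation": [0,0,0]},
    {"travel": [0,0,-0.01],"rotation": [0,0,0]},
    {"travel": [0,0,-0.01],"rotation": [0,0,0]}
  ]
}}

```text
clock: 18.82
tool_pos: [0.6383, 0.0588, 0.2448]
ee_rot: [-0.0, 0.737, 0.676, -0.0]
force: [-0.4, -0.2, -5.2]
gripper_width: 0.0226
finger_force: 79.9
```

Emit:
{"name": "apply_moves", "arguments": {
  "rows": [
    {"travel": [0,0,-0.02],"rotation": [0,0,0]},
    {"travel": [0,0,-0.03],"rotation": [0,0,0]},
    {"travel": [0,0,-0.035],"rotation": [0,0,0]},
    {"travel": [0,0,-0.035],"rotation": [0,0,0]},
    {"travel": [0,0,-0.035],"rotation": [0,0,0]},
    {"travel": [0,0,-0.035],"rotation": [0,0,0]},
    {"travel": [0,0,-0.035],"rotation": [0,0,0]},
    {"travel": [0,0,-0.035],"rotation": [0,0,0]},
    {"travel": [0,0,-0.035],"rotation": [0,0,0]},
    {"travel": [0,0,-0.035],"rotation": [0,0,0]},
    {"travel": [0,0,-0.03],"rotation": [0,0,0]},
    {"travel": [0,0,-0.02],"rotation": [0,0,0]}
  ]
}}

```text
clock: 20.32
tool_pos: [0.6384, 0.0588, 0.3595]
ee_rot: [0.0, 0.736, 0.676, 0.0]
force: [-0.1, -0.8, -4.1]
gripper_width: 0.0226
finger_force: 79.9
```

Emit:
{"name": "apply_moves", "arguments": {
  "rows": [
    {"travel": [0,0,-0.02],"rotation": [0,0,0]},
    {"travel": [0,0,-0.02],"rotation": [0,0,0]},
    {"travel": [0,0,-0.01],"rotation": [0,0,0]},
    {"travel": [0,0,0],"rotation": [0,0,0]},
    {"travel": [0,0,0],"rotation": [0,0,0]},
    {"travel": [0,0,0],"rotation": [0,0,0]}
  ]
}}

```text
clock: 21.08
tool_pos: [0.6382, 0.0588, 0.3733]
ee_rot: [-0.0, 0.737, 0.676, -0.0]
force: [-0.7, 0.6, -5.7]
gripper_width: 0.0227
finger_force: 79.9
```

```bash
python3 - <<'E'
from h import *
np.set_printoptions(precision=4,suppress=True)
o=manip.get_obs();a,M=az(o['ee_rot']);print(a,o['tool_pos'],o['force'])
c=cap('scene','s1.png');cv2.imwrite('pics/s1z.png',cv2.resize(cv2.imread('pics/s1.png')[130:280,270:470],(800,600)))
p=np.array(o['tool_pos']);t=np.array([.388,.322,p[2]])
n=16;s=[(3*(k/n)**2-2*(k/n)**3) for k in range(1,n+1)]
for x in plan([p+(t-p)*k for k in s],[0]*n):print(x)
E
```

```text
-4.868752545601678 [0.6382 0.0588 0.3733] [-0.7251  0.5929 -5.7381]
[0.009, -0.0103, 0.0002, 0.0]
[0.0255, -0.0287, 0.0, 0.0]
[0.0396, -0.0446, 0.0, 0.0]
[0.0514, -0.0579, 0.0, 0.0]
[0.0608, -0.0685, 0.0, 0.0]
[0.0679, -0.0765, 0.0, 0.0]
[0.0726, -0.0818, 0.0, 0.0]
[0.0749, -0.0844, 0.0, 0.0]
[0.0749, -0.0844, 0.0, 0.0]
[0.0726, -0.0818, 0.0, 0.0]
[0.0679, -0.0765, 0.0, 0.0]
[0.0608, -0.0685, 0.0, 0.0]
[0.0514, -0.0579, 0.0, 0.0]
[0.0396, -0.0446, 0.0, 0.0]
[0.0255, -0.0287, 0.0, 0.0]
[0.009, -0.0102, 0.0, 0.0]
```

View pics/s1z.png

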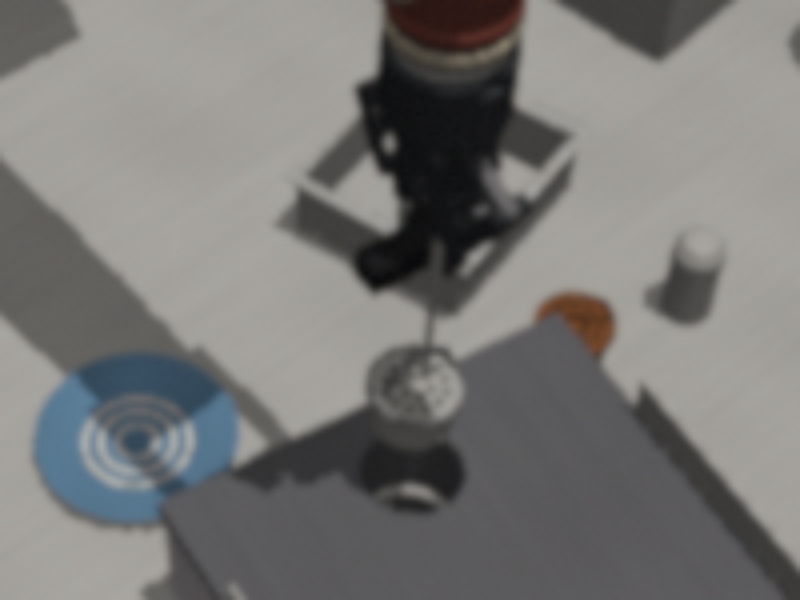

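The strainer hangs on the hook at (415,390), clear above the drain. I'll carry it to the pan smoothly.

Emit:
{"name": "apply_moves", "arguments": {
  "rows": [
    {"travel": [0.01,-0.011,0],"rotation": [0,0,0]},
    {"travel": [0.02,-0.022,0],"rotation": [0,0,0]},
    {"travel": [0.029,-0.033,0],"rotation": [0,0,0]},
    {"travel": [0.039,-0.044,0],"rotation": [0,0,0]},
    {"travel": [0.039,-0.044,0],"rotation": [0,0,0]},
    {"travel": [0.039,-0.044,0],"rotation": [0,0,0]},
    {"travel": [0.039,-0.044,0],"rotation": [0,0,0]},
    {"travel": [0.039,-0.044,0],"rotation": [0,0,0]},
    {"travel": [0.039,-0.044,0],"rotation": [0,0,0]},
    {"travel": [0.039,-0.044,0],"rotation": [0,0,0]},
    {"travel": [0.039,-0.044,0],"rotation": [0,0,0]},
    {"travel": [0.039,-0.044,0],"rotation": [0,0,0]}
  ]
}}

```text
clock: 22.62
tool_pos: [0.5098, 0.194, 0.3737]
ee_rot: [0.0, 0.737, 0.676, 0.0]
force: [0.0, 0.5, -5.0]
gripper_width: 0.0231
finger_force: 79.9
```

Emit:
{"name": "apply_moves", "arguments": {
  "rows": [
    {"travel": [0.039,-0.044,0],"rotation": [0,0,0]},
    {"travel": [0.039,-0.044,0],"rotation": [0,0,0]},
    {"travel": [0.039,-0.044,0],"rotation": [0,0,0]},
    {"travel": [0.039,-0.044,0],"rotation": [0,0,0]},
    {"travel": [0.039,-0.044,0],"rotation": [0,0,0]},
    {"travel": [0.039,-0.044,0],"rotation": [0,0,0]},
    {"travel": [0.039,-0.044,0],"rotation": [0,0,0]},
    {"travel": [0.039,-0.044,0],"rotation": [0,0,0]},
    {"travel": [0.039,-0.044,0],"rotation": [0,0,0]},
    {"travel": [0.029,-0.033,0],"rotation": [0,0,0]},
    {"travel": [0.02,-0.022,0],"rotation": [0,0,0]},
    {"travel": [0.01,-0.011,0],"rotation": [0,0,0]}
  ]
}}

```text
clock: 24.12
tool_pos: [0.3827, 0.3278, 0.3737]
ee_rot: [0.0, 0.736, 0.677, 0.0]
force: [0.2, -0.1, -5.5]
gripper_width: 0.0227
finger_force: 79.9
```

Emit:
{"name": "apply_moves", "arguments": {
  "rows": [
    {"travel": [0,0,0.02],"rotation": [0,0,0]},
    {"travel": [0,0,0.04],"rotation": [0,0,0]},
    {"travel": [0,0,0.05],"rotation": [0,0,0]},
    {"travel": [0,0,0.05],"rotation": [0,0,0]},
    {"travel": [0,0,0.05],"rotation": [0,0,0]},
    {"travel": [0,0,0.05],"rotation": [0,0,0]},
    {"travel": [0,0,0.04],"rotation": [0,0,0]},
    {"travel": [0,0,0.02],"rotation": [0,0,0]},
    {"travel": [0,0,0],"rotation": [0,0,0]}
  ]
}}

```text
clock: 25.25
tool_pos: [0.3828, 0.3274, 0.2773]
ee_rot: [-0.0, 0.737, 0.676, -0.0]
force: [0.2, -0.1, -5.2]
gripper_width: 0.0232
finger_force: 79.9
```

```bash
python3 - <<'E'
from h import *
np.set_printoptions(precision=4,suppress=True)
o=manip.get_obs();a,M=az(o['ee_rot']);print(a,o['tool_pos'],o['force'],o['joints'])
c=cap('scene','s2.png');cv2.imwrite('pics/s2z.png',cv2.resize(cv2.imread('pics/s2.png')[110:230,320:480],(800,600)))
E
```

```text
-4.8690163231188786 [0.3828 0.3274 0.2773] [ 0.1726 -0.079  -5.2209] [ 0.5597 -0.2624  1.8419 -0.      1.5627  0.6447]
```

View pics/s2z.png

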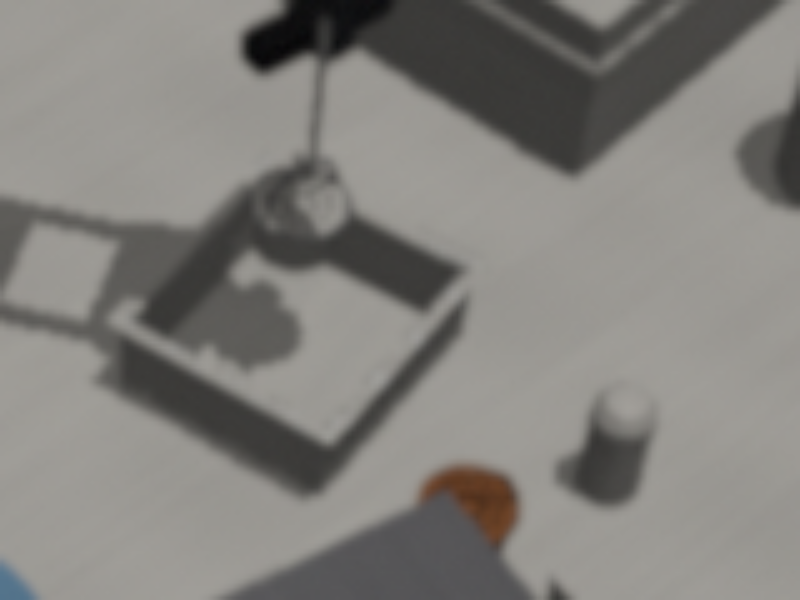

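The strainer hangs upright over the pan at (300,210), with the pan's near rim at (325,440). I'll lower it.

Emit:
{"name": "apply_moves", "arguments": {
  "rows": [
    {"travel": [-0.01,0.008,0.02],"rotation": [0,0,0]},
    {"travel": [-0.01,0.008,0.035],"rotation": [0,0,0]},
    {"travel": [0,0,0.045],"rotation": [0,0,0]},
    {"travel": [0,0,0.045],"rotation": [0,0,0]},
    {"travel": [0,0,0.045],"rotation": [0,0,0]},
    {"travel": [0,0,0.04],"rotation": [0,0,0]},
    {"travel": [0,0,0.03],"rotation": [0,0,0]},
    {"travel": [0,0,0.025],"rotation": [0,0,0]},
    {"travel": [0,0,0.015],"rotation": [0,0,0]},
    {"travel": [0,0,0],"rotation": [0,0,0]},
    {"travel": [0,0,0],"rotation": [0,0,0]}
  ]
}}

```text
clock: 26.68
tool_pos: [0.3875, 0.3212, 0.1882]
ee_rot: [0.0, 0.737, 0.676, 0.0]
force: [-0.9, -0.1, -6.1]
gripper_width: 0.0228
finger_force: 79.9
```

Emit:
{"name": "apply_moves", "arguments": {
  "rows": [
    {"travel": [0,0,0.007],"rotation": [0,0,0]},
    {"travel": [0,0,0.007],"rotation": [0,0,0]},
    {"travel": [0,0,0],"rotation": [0,0,0]}
  ]
}}

```text
clock: 27.05
tool_pos: [0.3871, 0.321, 0.1832]
ee_rot: [-0.0, 0.737, 0.676, -0.0]
force: [0.3, 0.8, -5.0]
gripper_width: 0.0231
finger_force: 80.0
```

Emit:
{"name": "apply_moves", "arguments": {
  "rows": [
    {"travel": [0,0,0.007],"rotation": [0,0,0]},
    {"travel": [0,0,0.007],"rotation": [0,0,0]},
    {"travel": [0,0,0],"rotation": [0,0,0]}
  ]
}}

```text
clock: 27.42
tool_pos: [0.3871, 0.321, 0.1789]
ee_rot: [-0.0, 0.736, 0.676, -0.0]
force: [-0.2, 0.5, -5.0]
gripper_width: 0.0229
finger_force: 79.9
```

Emit:
{"name": "apply_moves", "arguments": {
  "rows": [
    {"travel": [0,0,0.007],"rotation": [0,0,0]},
    {"travel": [0,0,0.007],"rotation": [0,0,0]},
    {"travel": [0,0,0],"rotation": [0,0,0]}
  ]
}}

```text
clock: 27.8
tool_pos: [0.3875, 0.3213, 0.1755]
ee_rot: [0.0, 0.737, 0.676, 0.0]
force: [-0.4, -0.0, -2.1]
gripper_width: 0.023
finger_force: 80.3
```

Emit:
{"name": "apply_moves", "arguments": {
  "rows": [
    {"travel": [0,0,0.007],"rotation": [0,0,0]},
    {"travel": [0,0,0.007],"rotation": [0,0,0]},
    {"travel": [0,0,0],"rotation": [0,0,0]}
  ]
}}

```text
clock: 28.18
tool_pos: [0.3871, 0.321, 0.1706]
ee_rot: [-0.0, 0.737, 0.676, -0.0]
force: [-0.5, -0.2, -2.3]
gripper_width: 0.0227
finger_force: 80.3
```

Emit:
{"name": "apply_moves", "arguments": {
  "rows": [
    {"travel": [0,0,0.012],"rotation": [0,0,0]},
    {"travel": [0,0,0.012],"rotation": [0,0,0]},
    {"travel": [0,0,0.012],"rotation": [0,0,0]},
    {"travel": [0,0,0.01],"rotation": [0,0,0]},
    {"travel": [0,0,0],"rotation": [0,0,0]}
  ]
}}

```text
clock: 28.8
tool_pos: [0.387, 0.321, 0.1566]
ee_rot: [-0.0, 0.737, 0.676, -0.0]
force: [-0.1, 0.4, -1.4]
gripper_width: 0.0226
finger_force: 80.3
```

Emit:
{"name": "apply_moves", "arguments": {
  "rows": [
    {"travel": [0,-0.008,0],"rotation": [0,0,0]},
    {"travel": [0,-0.01,0],"rotation": [0,0,0]},
    {"travel": [0,-0.01,0],"rotation": [0,0,0]},
    {"travel": [0,0,0],"rotation": [0,0,0]},
    {"travel": [0,0,0],"rotation": [0,0,0]}
  ]
}}

```text
clock: 29.42
tool_pos: [0.3789, 0.3218, 0.1572]
ee_rot: [0.0, 0.736, 0.676, 0.0]
force: [-0.3, 1.4, -1.6]
gripper_width: 0.023
finger_force: 80.3
```

Emit:
{"name": "apply_moves", "arguments": {
  "rows": [
    {"travel": [0,0.012,0],"rotation": [0,0,0]},
    {"travel": [0,0.012,0],"rotation": [0,0,0]},
    {"travel": [0,0.008,0],"rotation": [0,0,0]},
    {"travel": [0,0,0],"rotation": [0,0,0]}
  ]
}}

```text
clock: 29.92
tool_pos: [0.3887, 0.3209, 0.1571]
ee_rot: [-0.0, 0.737, 0.676, -0.0]
force: [0.3, 0.3, -1.8]
gripper_width: 0.0232
finger_force: 80.3
```

```bash
python3 - <<'E'
from h import *
c=cap('scene','s3.png')
a=cv2.resize(cv2.imread('pics/s3.png')[115:205,330:450],(800,600),interpolation=cv2.INTER_CUBIC);cv2.imwrite('pics/s3z.png',cv2.convertScaleAbs(a,alpha=1.2))
P=cloud(c);o=manip.get_obs();p=o['tool_pos']
m=(np.hypot(P[...,0]-.387,P[...,1]-.321)<.034)&(P[...,2]>.042)&(P[...,2]<.10)
for q in P[m]:print(((q-[.387,.321,.038])*1000).round().astype(int).tolist(),end=' ')
E
```

```text
[-27, 6, 23] [-30, 14, 15] [-23, 12, 23] [-22, 16, 20] [-23, 22, 15] [6, 0, 54] [-31, 1, 18] [-26, 1, 23] [-24, 4, 23] [-20, 19, 15] [-14, 17, 21] [10, -4, 55] [-25, -9, 26] [-22, -7, 26] [-31, 11, 7] [-29, 14, 6] [-26, 20, 5] [-19, 19, 11] [12, -6, 54] [-13, 26, 11] [-29, -9, 18] [-26, -8, 19] [-31, 2, 8] [-24, 10, 8] [-19, 19, 6] [6, -3, 42] [8, -1, 42] [-11, 24, 9] [-8, 27, 9] [-28, -10, 15] [-26, 7, 5] [-19, 14, 4] [-16, 16, 6] [5, -2, 35] [11, -3, 41] [-5, 28, 6] [-3, 32, 5] [-24, -18, 18] [-31, -7, 5] [-27, -1, 4] [-23, -1, 7] [-9, 4, 15] [9, -5, 36] [8, 0, 32] [-7, 22, 4] [-4, 23, 5] [2, 26, 8] [-19, -23, 21] [-23, -10, 9] [-21, -2, 4] [-7, -2, 16] [-4, -1, 17] [8, -4, 30] [9, -1, 29] [-2, 16, 8] [3, 25, 5] [5, 28, 5] [-28, -19, 6] [-19, -23, 16] [-25, -12, 4] [-17, -6, 6] [-11, -3, 8] [-5, 0, 12] [8, -4, 25] [13, -4, 29] [3, 16, 7] [9, 24, 6] [-26, -20, 4] [-16, -25, 15] [-19, -13, 5] [-10, -3, 4] [-1, -3, 12] [2, -2, 14] [7, -3, 19] [6, 4, 13] [12, 22, 5] [13, 25, 4] [-12, -29, 17] [-16, -16, 4] [-9, -9, 5] [2, -1, 8] [9, -4, 17] [12, 13, 6] [15, 19, 5] [-18, -27, 5] [-11, -30, 13] [-12, -20, 6] [3, -7, 9] [5, 1, 5] [8, 2, 6] [10, 6, 5] [14, 5, 9] [14, 11, 5] [18, 11, 8] [-9, -27, 8] [-7, -25, 8] [6, -4, 4] [8, -2, 5] [11, -1, 6] [17, 3, 8] [18, 7, 6] [24, 14, 6] [-6, -30, 8] [-5, -26, 6] [0, -22, 7] [5, -13, 5] [18, 2, 5] [27, 12, 5] [-2, -33, 8] [0, -26, 6] [2, -24, 5] [4, -21, 5] [11, -13, 5] [7, -24, 4] [11, -19, 5] [16, -18, 8] [18, -12, 5] [20, -9, 5] [29, 1, 4] [15, -22, 5] [18, -21, 7] [20, -18, 7] [21, -14, 5] [23, -20, 5] [28, -16, 7]
```

View pics/s3z.png

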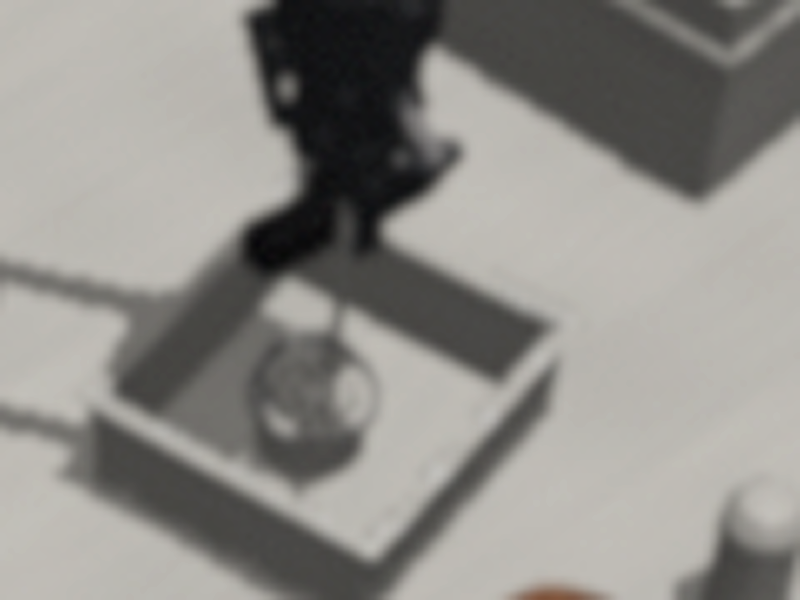

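The strainer stands upright at (310,400) with the bail flopped to −x, free of the hook. I'll lift straight out.

Emit:
{"name": "apply_moves", "arguments": {
  "rows": [
    {"travel": [0,0.01,0],"rotation": [0,0,0]},
    {"travel": [0,0,-0.02],"rotation": [0,0,0]},
    {"travel": [0,0,-0.04],"rotation": [0,0,0]},
    {"travel": [0,0,-0.06],"rotation": [0,0,0]},
    {"travel": [0,0,-0.08],"rotation": [0,0,0]},
    {"travel": [0,0,-0.1],"rotation": [0,0,0]},
    {"travel": [0,0,-0.12],"rotation": [0,0,0]},
    {"travel": [0,0,-0.12],"rotation": [0,0,0]},
    {"travel": [0,0,-0.05],"rotation": [0,0,0]},
    {"travel": [0,0,0],"rotation": [0,0,0]}
  ]
}}

```text
clock: 31.22
tool_pos: [0.3918, 0.321, 0.3357]
ee_rot: [0.0, 0.736, 0.676, 0.001]
force: [-0.3, 0.3, -3.1]
gripper_width: 0.0233
finger_force: 80.3
```

```bash
python3 - <<'E'
from h import *
np.set_printoptions(precision=4,suppress=True)
o=manip.get_obs();a,M=az(o['ee_rot']);print(a,o['tool_pos'],o['force'])
c=cap('scene');P=cloud(c)
m=(np.hypot(P[...,0]-.387,P[...,1]-.321)<.034)&(P[...,2]>.015)&(P[...,2]<.12);print('strainer',m.sum(),np.median(P[m],0),np.percentile(P[m][:,2],98))
p=np.array(o['tool_pos']);w=np.array([.46,0,.335]);t=np.array([.3754,-.3012,.335])
path=[p+(w-p)*k/11 for k in range(1,12)]+[w+(t-w)*k/11 for k in range(1,12)]
for x in plan(path,[(-181.44-a)/22]*22):print(x)
E
```

```text
-4.867693707601965 [0.3918 0.321  0.3357] [-0.3499  0.2515 -3.1422]
strainer 296 [0.3871 0.3168 0.0404] 0.058306922070677496
[-0.094, 0.0304, -0.0062, np.float64(0.178)]
[-0.0902, 0.0418, 0.0002, np.float64(0.178)]
[-0.0835, 0.054, 0.0002, np.float64(0.178)]
[-0.0751, 0.0652, 0.0002, np.float64(0.178)]
[-0.0653, 0.075, 0.0002, np.float64(0.178)]
[-0.0542, 0.0834, 0.0002, np.float64(0.178)]
[-0.042, 0.0901, 0.0002, np.float64(0.178)]
[-0.029, 0.0951, 0.0002, np.float64(0.178)]
[-0.0154, 0.0982, 0.0002, np.float64(0.178)]
[-0.0016, 0.0994, 0.0002, np.float64(0.178)]
[0.0123, 0.0987, 0.0002, np.float64(0.178)]
[-0.0206, 0.0925, 0.0, np.float64(0.178)]
[-0.0075, 0.0945, 0.0, np.float64(0.178)]
[0.0058, 0.0946, 0.0, np.float64(0.178)]
[0.019, 0.0929, 0.0, np.float64(0.178)]
[0.0318, 0.0893, 0.0, np.float64(0.178)]
[0.0439, 0.084, 0.0, np.float64(0.178)]
[0.0552, 0.0771, 0.0, np.float64(0.178)]
[0.0654, 0.0686, 0.0, np.float64(0.178)]
[0.0744, 0.0588, 0.0, np.float64(0.178)]
[0.0819, 0.0478, 0.0, np.float64(0.178)]
[0.0877, 0.0359, 0.0, np.float64(0.178)]
```

Emit:
{"name": "apply_moves", "arguments": {
  "rows": [
    {"travel": [-0.094,0.0304,0],"rotation": [0,0,0.178]},
    {"travel": [-0.0902,0.0418,0],"rotation": [0,0,0.178]},
    {"travel": [-0.0835,0.054,0],"rotation": [0,0,0.178]},
    {"travel": [-0.0751,0.0652,0],"rotation": [0,0,0.178]},
    {"travel": [-0.0653,0.075,0],"rotation": [0,0,0.178]},
    {"travel": [-0.0542,0.0834,0],"rotation": [0,0,0.178]},
    {"travel": [-0.042,0.0901,0],"rotation": [0,0,0.178]},
    {"travel": [-0.029,0.0951,0],"rotation": [0,0,0.178]},
    {"travel": [-0.0154,0.0982,0],"rotation": [0,0,0.178]},
    {"travel": [-0.0016,0.0994,0],"rotation": [0,0,0.178]},
    {"travel": [0.0123,0.0987,0],"rotation": [0,0,0.178]}
  ]
}}

```text
clock: 32.65
tool_pos: [0.4598, -0.0007, 0.3315]
ee_rot: [-0.0, 1.0, -0.028, -0.002]
force: [0.5, -0.1, -1.7]
gripper_width: 0.0226
finger_force: 80.2
```

Emit:
{"name": "apply_moves", "arguments": {
  "rows": [
    {"travel": [-0.0206,0.0925,0],"rotation": [0,0,0.178]},
    {"travel": [-0.0075,0.0945,0],"rotation": [0,0,0.178]},
    {"travel": [0.0058,0.0946,0],"rotation": [0,0,0.178]},
    {"travel": [0.019,0.0929,0],"rotation": [0,0,0.178]},
    {"travel": [0.0318,0.0893,0],"rotation": [0,0,0.178]},
    {"travel": [0.0439,0.084,0],"rotation": [0,0,0.178]},
    {"travel": [0.0552,0.0771,0],"rotation": [0,0,0.178]},
    {"travel": [0.0654,0.0686,0],"rotation": [0,0,0.178]},
    {"travel": [0.0744,0.0588,0],"rotation": [0,0,0.178]},
    {"travel": [0.0819,0.0478,0],"rotation": [0,0,0.178]},
    {"travel": [0.0877,0.0359,0],"rotation": [0,0,0.178]},
    {"travel": [0,0,0],"rotation": [0,0,0]}
  ]
}}

```text
clock: 34.15
tool_pos: [0.3762, -0.302, 0.3314]
ee_rot: [0.0, -0.7, 0.715, 0.002]
force: [1.4, 1.6, -2.9]
gripper_width: 0.0227
finger_force: 80.3
```

```bash
cat > chk.py <<'E'
from h import *
np.set_printoptions(precision=4,suppress=True)
cap('top');cap('top');o=manip.get_obs();a,M=az(o['ee_rot']);print(a,o['tool_pos'],o['force'],o['joints'],M.round(3).tolist())
p=o['tool_pos']
for x in plan([[.3754,-.3012,p[2]],[.3754,-.3012,.1405]],[178.56-a if a>0 else 178.56-a-360,0]):print(x)
E
python3 chk.py
```

```text
178.95376161185516 [ 0.3769 -0.3008  0.3322] [ 0.8954 -0.0206 -2.0228] [-0.8284 -0.3317  1.8075  0.0004  1.6692  2.3315] [[-0.018, -1.0, -0.002], [-1.0, 0.018, 0.003], [-0.003, 0.002, -1.0]]
[0.0014, 0.0049, 0.0, np.float64(0.009)]
[0.0, 0.0, 0.6391, 0.0]
```

Emit:
{"name": "apply_moves", "arguments": {
  "rows": [
    {"travel": [0.0015,0.005,0.06],"rotation": [0,0,0.009]},
    {"travel": [0,0,0.1],"rotation": [0,0,0]},
    {"travel": [0,0,0.12],"rotation": [0,0,0]},
    {"travel": [0,0,0.12],"rotation": [0,0,0]},
    {"travel": [0,0,0.09],"rotation": [0,0,0]},
    {"travel": [0,0,0.05],"rotation": [0,0,0]},
    {"travel": [0,0,0],"rotation": [0,0,0]},
    {"travel": [0,0,0],"rotation": [0,0,0]}
  ]
}}

```text
clock: 35.25
tool_pos: [0.3763, -0.3022, 0.1734]
ee_rot: [-0.0, -0.698, 0.716, -0.001]
force: [-0.0, -0.9, -2.1]
gripper_width: 0.0229
finger_force: 80.3
```

```bash
python3 chk.py
```

```text
178.5118519549217 [ 0.3764 -0.3025  0.1737] [ 0.745   0.1007 -2.3246] [-0.8312 -0.2503  2.0055  0.      1.3836  2.3364] [[-0.026, -1.0, 0.002], [-1.0, 0.026, -0.002], [0.002, -0.002, -1.0]]
[-0.0042, 0.0036, 0.0, np.float64(-0.001)]
[0.0, 0.0, 0.1107, 0.0]
```

Emit:
{"name": "apply_moves", "arguments": {
  "rows": [
    {"travel": [-0.004,0.0036,0.03],"rotation": [0,0,0]},
    {"travel": [0,0,0.03],"rotation": [0,0,0]},
    {"travel": [0,0,0.025],"rotation": [0,0,0]},
    {"travel": [0,0,0.012],"rotation": [0,0,0]},
    {"travel": [0,0,0.006],"rotation": [0,0,0]},
    {"travel": [0,0,0],"rotation": [0,0,0]}
  ]
}}

```text
clock: 36.1
tool_pos: [0.3747, -0.3006, 0.1412]
ee_rot: [-0.0, -0.698, 0.716, -0.0]
force: [1.3, -0.8, -2.4]
gripper_width: 0.0225
finger_force: 80.3
```

Emit:
{"name": "apply_moves", "arguments": {
  "rows": [
    {"travel": [0,0,0.007],"rotation": [0,0,0]},
    {"travel": [0,0,0],"rotation": [0,0,0]}
  ]
}}

```text
clock: 36.35
tool_pos: [0.3751, -0.301, 0.1405]
ee_rot: [-0.0, -0.698, 0.716, -0.001]
force: [-3.0, 2.7, 5.4]
gripper_width: 0.0232
finger_force: 81.1
```

Emit:
{"name": "apply_moves", "arguments": {
  "rows": [
    {"travel": [0,0,0],"rotation": [0,0,0]},
    {"travel": [0,0,0],"rotation": [0,0,0]},
    {"travel": [0,0,0],"rotation": [0,0,0]},
    {"travel": [0,0,0],"rotation": [0,0,0]}
  ],
  "hand": 0.7
}}

```text
clock: 36.85
tool_pos: [0.3747, -0.3006, 0.139]
ee_rot: [-0.0, -0.698, 0.716, 0.0]
force: [-0.2, 0.4, -0.3]
gripper_width: 0.0598
finger_force: 0.0
```

Emit:
{"name": "apply_moves", "arguments": {
  "rows": [
    {"travel": [0,0,-0.04],"rotation": [0,0,0]},
    {"travel": [0,0,-0.08],"rotation": [0,0,0]},
    {"travel": [0,0,-0.12],"rotation": [0,0,0]},
    {"travel": [0,0,-0.15],"rotation": [0,0,0]},
    {"travel": [0,0,-0.15],"rotation": [0,0,0]},
    {"travel": [-0.1,0.15,0],"rotation": [0,0,0]},
    {"travel": [-0.2,0,0],"rotation": [0,0,0]},
    {"travel": [-0.2,0,0],"rotation": [0,0,0]},
    {"travel": [-0.2,0,0],"rotation": [0,0,0]},
    {"travel": [-0.1,0,0],"rotation": [0,0,0]},
    {"travel": [0,0,0],"rotation": [0,0,0]}
  ]
}}

```text
clock: 38.22
tool_pos: [0.336, -0.0581, 0.3023]
ee_rot: [0.0, -0.699, 0.715, -0.001]
force: [0.7, -2.1, -0.5]
gripper_width: 0.06
finger_force: 0.0
```

```bash
python3 - <<'E'
from h import *
np.set_printoptions(precision=4,suppress=True)
print(manip.get_obs()['tool_pos'])
c=cap('top','end.png');P=cloud(c);Z=P[...,2]
sub=np.zeros_like(Z,bool);sub[250:350,400:480]=1
n,l,s,_=cv2.connectedComponentsWithStats((sub&(Z>.145)&(Z<.18)).astype('uint8'))
for i in range(1,n):
    if s[i,4]>60: print(cv2.minAreaRect(P[l==i][:,:2].astype('float32')),np.median(P[l==i][:,2]))
cap('scene','end2.png')
a=cv2.imread('pics/end2.png')
cv2.imwrite('pics/e.png',np.hstack([cv2.resize(a[220:310,175:265],(400,400)),cv2.resize(a[120:210,330:420],(400,400))]))
E
```

```text
[ 0.336  -0.0581  0.3023]
((0.4677891135215759, -0.30336904525756836), (0.09857215732336044, 0.030366498976945877), 89.96340942382812) 0.16173136087306333
((0.37342774868011475, -0.30036604404449463), (0.09944088757038116, 0.024135924875736237), 87.16822814941406) 0.16177559287523108
```

View pics/e.png

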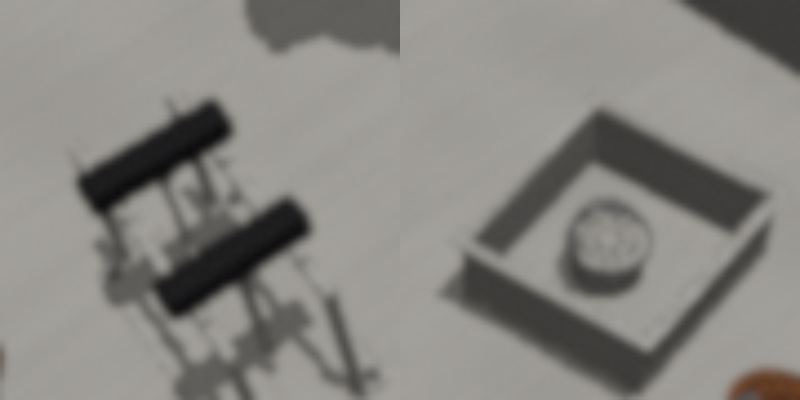

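The hook hangs in its slot at (155,155) beside the rod, and the strainer stands in the pan at (605,245).

```bash
python3 -c "
from plant import manip
print(manip.sign_off())"
```

```text
the job is handed in; nothing more can be done
None
```

The job is handed in: the strainer stands upright in the pan and the hook hangs back in its slot, both confirmed in the last pictures at about 38 s, though sign-off returned no verdict.

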